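# Take the temperature probe out of the culture vat and hang it up to drip

## Task

The batch is finished: release the temperature probe from the vat's slanted neck by pulling its spring collar back, turning it anticlockwise and letting it rest open there. Then draw the probe out and, without dropping it, hang it by the loop of its handle on the drip stand's hook, hanging free with the collar left open. Leave the two jars and the jug standing where they are.

Things in the scene. Friction and masses are not known exactly. Their poses are not given: they have to be found in the camera images.
- vat: fixed round steel culture vat, 300 mm wide, conical shoulder, flat lid with a black knob (top 200 mm above the bench). Origin under its centre at bench height; its -x side carries the heater panel and the slanted neck and faces the robot's front right; z up.
- neck: fixed steel probe neck on the vat's shoulder, 47 mm round, leaning 30 deg from vertical to the vat's -x side and standing 65 mm clear of the shoulder. Origin: centre of its rim. z points out of the neck along its axis (the way the collar is pulled and the probe drawn out); y is horizontal, the way the handle of the seated probe points.
- collar_grip (a point): point on the neck's axis inside the collar, 10 mm below the neck's rim when the collar is home; it moves and turns with the collar, z along the neck's axis. The collar is a knurled metal sleeve, 59 mm outside diameter, 41 mm long: from 19 mm above to 22 mm below this point along the axis.
- collar_pull (a joint): how far the collar is pulled back, out along the neck's +z, in m: 0 home, 0.008 end stop. Its spring presses with 6 N at 0, 12 N at the stop. It must be back more than 0.0055 before it can turn; resting open it stands at about 0.003.
- collar_turn (a joint): turn of the collar about the neck's +z, rad, growing anticlockwise seen looking down on the neck: 0 locked (red mark over the fixed ring's red mark), end stop 1.13. Let go past about 1.04 it drops into a pocket and rests open there, red mark over green. Short of that its two lugs still hold the probe. Held back, it turns easily.
- probe: loose temperature probe, about 0.26 kg, locked in the neck. Origin on its axis under the flange that sits on the neck's rim; seated, its axes equal the neck's. Below: plug 24 x 22 x 30 mm (cannot turn in the neck, 1.5 mm play), 12 mm stem down to z = -86 mm. Above: blue head 25 mm round to z = 32 mm, blue handle along +y to 128 mm, then a yellow wire loop.
- probe_grip (a point): middle of the handle's free length on its centre line, 72 mm along y and 26 mm along z from the probe's origin; axes as the probe. The handle is a straight bar 10 mm wide (x), 12 mm high (z 20 to 32 mm); seated, it runs 3 mm or more above the pulled-back collar and stands over the vat's shoulder with free space below.
- probe_loop (a point): centre of the hanging loop at the end of the handle, 142 mm along y and 26 mm along z from the probe's origin. Three-cornered loop of yellow-coated 5 mm wire in the probe's y-z plane, hole axis = the probe's x. The opening takes a 23 mm disc about this point and narrows to the apex 36 mm further along +y; hung, the hook's rod lies in that apex.
- drip_stand: fixed stand: steel tray 170 mm square, a 14 mm post 304 mm high (black ball on top) at its origin, and one red hook of 9 mm rod that points along the stand's -x, roughly towards the robot. z up, origin at bench height on the post's axis.
- hook_seat (a point): lowest point of the hook's rod, on its upper side, 75 mm from the post along the stand's -x and 270 mm above the bench: here the loop comes to hang. From the post the rod slopes 16 mm down to this point.
- hook_tip (a point): centre of the hook's rounded upturned end, 102 mm from the post along -x and 287 mm above the bench (17 mm above and 27 mm in front of hook_seat).
- jar_a: loose closed yoghurt jar, 76 mm round, 115 mm high, yellow lid, origin under its centre. To be left alone.
- jar_b: the second jar, the same.
- jug: loose white plastic measuring jug, 104 mm round, 130 mm high, handle on its +y side, origin under its centre. To be left alone.
Not all that is in view belongs to the job. Of the things like the probe, leave any that is red; of the rest the larger one is meant.

How it is judged:
By the outcome, as a careful person would: the job done as asked, in the order asked, and still so for the second after the job is handed in, with the robot touching nothing.
It also fails if it takes over 72 s, if anything falls off the work surface, if the arm or the gripper's body presses on something with over 40 N, if the wrist force passes 120 N, or if a joint passes its speed limit or range.

## Robot

A 6-joint arm with a two-finger parallel gripper is mounted at the origin on the work surface. World frame = base frame: x ahead of the robot, y to its left, z up, the work surface at z = 0. Lengths are in mm, angles in rad, forces in N, time in s.
With the tool pointing down it reaches from about 300 to 775 mm from the base axis. Payload 14.6 kg.
Tool frame: the origin (TCP) lies at the very end of the fingers, on their centre line; the grasp point (between the pads) lies 19 mm behind it; z points along the fingers, y is the direction in which the jaws open and shut (so a half turn about z gives the same grasp; the last joint's range is limited). The gripper opens to 94 mm and grips with 3 to 60 N. Pads are 16 mm wide; open, the fingers measure 119 mm over their backs; the gripper's body (75 mm by 177 mm) begins 78 mm behind the grasp point.
Start: joints at [1.158, 0.3, 1.521, -0, 1.321, -0.067], TCP at [186.419, 517.433, 205.446] pointing down, gripper open.
Joint ranges: [-3.03, 3.03], [-0.79, 2.21], [0.23, 2.52], [-1.04, 4.18], [0, 3.07], [-2.55, 2.55]. Speed limits (rad/s): [2.22, 2.22, 2.57, 3.14, 3.14, 3.14].

## Interface

Orientations are given as [roll, pitch, yaw] about the fixed x, y, z axes, in that order (R = Rz(yaw) Ry(pitch) Rx(roll)).
In Python, from cell import manip gives the robot as it stands.
- The arm moves only by the shell command python3 -m inch 'ROWS' [FORCE]. ROWS is a JSON object of lists of equal length, an entry for each row: "grip": the opening, from -1 (shut) to 1 (fully open), so that 0 is half open; "travel": the shift along the world's x, y, z in cm, a list of three; "turn": the turn, a rotation vector about the world's x, y, z in degrees, a list of three. A call has 1 to 10 rows; each row is the pose to reach, as a shift and turn from the pose measured when the call began; what a row does not reach only later rows make up. A row lasts 1/8 s, in which the tool goes at most 62.5 mm and 10.7 degrees, less where a joint would pass 70% of its speed; a pose out of reach is approached as far as the arm can. A call with a gripper value outside its range is refused whole. The fingers move at their own pace and stop on an object; FORCE is the grip in N (left out, the last holds). Time passes only in rows, so rows that repeat a pose let the fingers close. It gives the time, the measured TCP pose, the force and the opening at its end, in the units of the state.
- manip.read_state(): the state, without advancing time (a new reading comes with each control period).
- manip.camera(name): name is "side" or "top"; returns (picture, depth): 420x560x3 uint8, red, green, blue; 420x560 float32, mm along the optical axis (not along the pixel's ray), 0 where there is no reading.
- manip.calibration(name): a dict with "fx", "fy", "cx", "cy" (pixels), "k1" (the pictures are not rectified: a ray, as slopes to the right and down, at radius r is drawn at 1 + k1 r^2 times it, then the intrinsics apply), "world_from_camera" (4x4, takes a point from camera to world coordinates). Camera axes: x right, y up, looking along -z (the intrinsics and any distortion apply to the point x, -y, -z); pixel columns grow to the right and rows downward; lengths in mm; the calibration is good to about 2 mm. A picture is of the moment at which its call begins. calibration takes no time and is no camera call.
- manip.sign_off(): hands the job in, once; it reports no verdict.
Trained networks look in the newest picture that a camera, given by its name, has taken for a name from the list of things; names that differ only in an ending like _2 or _b are one class to them, and where a whole thing is asked for, a point or a joint stands for the part that bears it (a point fixed in the world has none). Each returns a list of dicts, best first, with "p" (0 to 1); they miss things now and then, are a little off and sometimes report something else, mostly with a low value. They report only what shows in the picture. A call takes as long as a camera call. They do not tell look-alikes from the thing itself.
- manip.look_for(camera, label): "bbox" ([left, top, right, bottom] in pixels, round what is visible of it).
The state is a dict: "clock": time; "joints": joint angles; "qd": joint speeds; "effort": joint torques, N m; "eef_pos": TCP position; "eef_rot": TCP orientation; "wrist_force": force on the tool from outside, world axes, zero at the start; "moment": the same for the moment, N m; "finger_gap": finger opening in mm.
Only numpy, scipy, OpenCV 4.12 (cv2) and the standard library are available. Lean on these libraries where they do the work, as an engineer would, in place of code of your own. Each camera call takes 0.05 s, during which the arm holds its last target.

## Working session

There is one attempt and no reset: what is moved stays moved. The work goes in short steps, Python scripts to look and compute and a shell command to move; the robot and the scene stay as the last step left them, time stands still between calls to the robot, and variables do not carry over. Pictures are saved under pics/ and viewed, and the job is handed in when it is done.

```bash
ls -la; mkdir -p pics
python3 - <<'E'
from cell import manip
import cv2,numpy as np
print(manip.read_state())
for n in ("side","top"):
    p,d=manip.camera(n); cv2.imwrite(f"pics/{n}0.png",p[:,:,::-1]); np.save(f"pics/{n}0.npy",d)
    c=manip.calibration(n); print(n,c)
    for l in ("vat","neck","probe","drip_stand","collar_grip","probe_loop","jar_a","jug"):
        print(l,[( [int(v) for v in r["bbox"]],round(r["p"],2)) for r in manip.look_for(n,l)])
E
```

```text
total 12
drwxr-xr-x  3 agent agent 4096 Dec  7 15:00 .
drwxr-xr-x 23 root  root  4096 Dec  7 15:00 ..
drwxr-xr-x  2 agent agent 4096 Dec  7 15:00 pics
{'clock': 0.0, 'joints': array([ 1.15837123e+00,  3.00435061e-01,  1.52156207e+00,  1.90153078e-05,
        1.32070933e+00, -6.65899669e-02]), 'qd': array([ 0.00091792,  0.0022166 , -0.00059931, -0.0011922 ,  0.00171043,
       -0.00037936]), 'effort': array([ 1.93342086e-03, -5.31806266e+01, -3.52736843e+01,  7.09448196e-02,
        2.43466313e-02, -1.05026754e-04]), 'eef_pos': array([186.33007577, 517.20277839, 204.91414568]), 'eef_rot': array([-3.14048254e+00, -9.24910833e-05,  2.79575276e+00]), 'wrist_force': array([-0.51072693,  0.81586302,  0.02139626]), 'moment': array([-0.03862837, -0.0454142 ,  0.00503017]), 'finger_gap': 94.16967422432319}
side {'fx': 386.7354330430199, 'fy': 386.7354330430199, 'cx': 276.60540459036923, 'cy': 204.64095282814492, 'k1': -0.08213538210111605, 'world_from_camera': array([[ 7.74270606e-01,  4.47342354e-01, -4.47649246e-01,
        -5.97947708e+00],
       [-6.32599967e-01,  5.27017640e-01, -5.6751
[... 951 characters left out ...]
856353e-01, -1.68975683e-02,  1.32130194e-03,
        -1.17031190e+02],
       [-6.83114724e-04,  1.18068838e-01,  9.93005178e-01,
         1.28254087e+03],
       [ 0.00000000e+00,  0.00000000e+00,  0.00000000e+00,
         1.00000000e+00]])}
vat [([220, 111, 327, 216], 0.76)]
neck [([294, 173, 325, 202], 0.74)]
probe [([276, 183, 323, 240], 0.98), ([412, 264, 450, 289], 0.77), ([138, 272, 175, 300], 0.55)]
drip_stand [([115, 157, 185, 234], 0.92)]
collar_grip [([302, 176, 323, 199], 0.61)]
probe_loop [([274, 183, 323, 241], 0.65), ([415, 271, 459, 288], 0.63), ([141, 273, 179, 295], 0.48)]
jar_a [([190, 223, 219, 250], 0.68), ([244, 246, 276, 272], 0.58)]
jug [([330, 245, 383, 279], 0.57)]
```

View pics/side0.png

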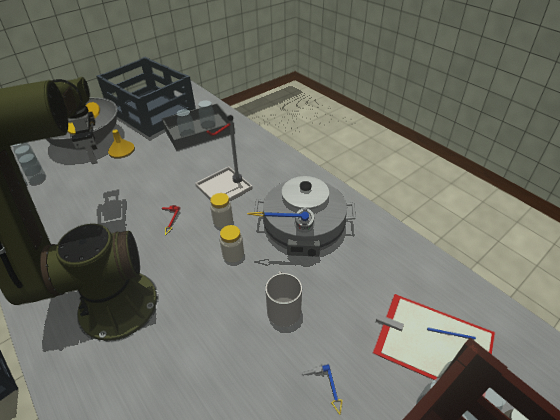

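View pics/top0.png

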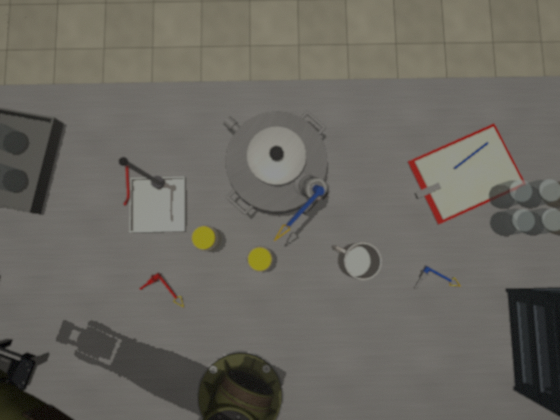

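Run:
```python
import cv2
a=cv2.imread("pics/top0.png")[90:310,110:330]; cv2.imwrite("pics/topc.png",cv2.resize(a,(600,600),interpolation=2))
a=cv2.imread("pics/side0.png")[100:270,160:360]; cv2.imwrite("pics/sidec.png",cv2.resize(a,(706,600),interpolation=2))
```

```text
(no output)
```

View pics/topc.png

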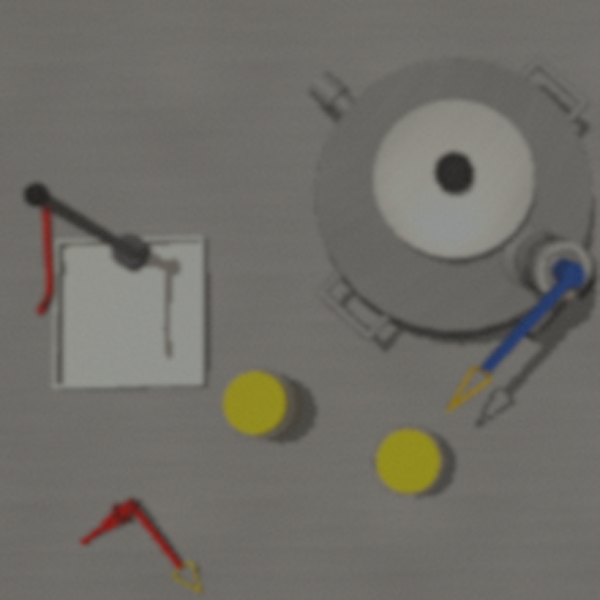

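View pics/sidec.png

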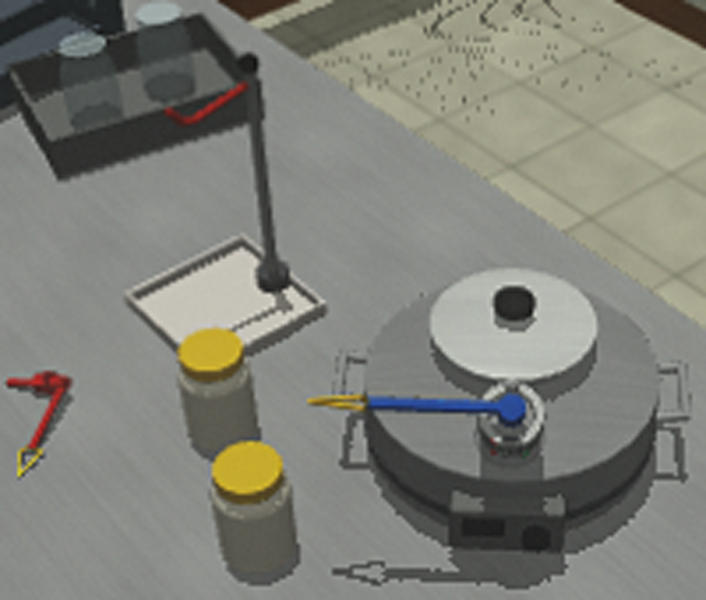

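The pictures show three look-alikes:
- A large blue probe in the vat neck: side (305,215), top (318,188).
- A smaller loose blue probe: side (327,372), top (437,274).
- A red probe: side (171,214), top (163,285).

I choose the one in the vat neck, since it is the larger of the non-red ones, and the crops confirm it is locked there. The stand is at top (157,183) with its red hook at (128,185).

Next I measure positions.

```bash
cat > h.py <<'E'
import numpy as np,cv2
from scipy.spatial.transform import Rotation as R
from cell import manip
def cloud(n,d,pix=None):
    c=manip.calibration(n)
    K=np.array([[c["fx"],0,c["cx"]],[0,c["fy"],c["cy"]],[0,0,1]]);D=np.array([c["k1"],0,0,0.])
    if pix is None:
        v,u=np.mgrid[0:d.shape[0],0:d.shape[1]]; pix=np.stack([u,v],-1).reshape(-1,2).astype(float); z=d.reshape(-1)
    else:
        pix=np.array(pix,float); z=np.array([d[int(round(b)),int(round(a))] for a,b in pix])
    s=cv2.undistortPoints(pix.reshape(-1,1,2),K,D).reshape(-1,2)
    P=np.stack([s[:,0]*z,-s[:,1]*z,-z],-1)
    T=c["world_from_camera"]; W=P@T[:3,:3].T+T[:3,3]; W[z==0]=np.nan
    return W
def ray(n,p):
    c=manip.calibration(n)
    K=np.array([[c["fx"],0,c["cx"]],[0,c["fy"],c["cy"]],[0,0,1]]);D=np.array([c["k1"],0,0,0.])
    s=cv2.undistortPoints(np.array(p,float).reshape(-1,1,2),K,D).reshape(2)
    T=c["world_from_camera"]; d=T[:3,:3]@np.array([s[0],-s[1],-1]); return T[:3,3],d/np.linalg.norm(d)
def tri(ps,pt):
    A=np.zeros((3,3));b=np.zeros(3)
    out=[]
    for n,p in(("side",ps),("top",pt)):
        o,d=ray(n,p);M=np.eye(3)-np.outer(d,d);A+=M;b+=M@o
    x=np.linalg.solve(A,b)
    for n,p in(("side",ps),("top",pt)):
        o,d=ray(n,p);out.append(np.linalg.norm(np.cross(x-o,d)))
    return x,out
def proj(n,W):
    c=manip.calibration(n);T=np.linalg.inv(c["world_from_camera"]);P=np.atleast_2d(W)@T[:3,:3].T+T[:3,3]
    s=np.stack([P[:,0]/-P[:,2],P[:,1]/P[:,2]],-1); r=(s**2).sum(1)[:,None]; s=s*(1+c["k1"]*r)
    return s*c["fx"]+[c["cx"],c["cy"]]
E
python3 - <<'E'
from h import *
np.set_printoptions(precision=1,suppress=True)
for n in("side","top"):
    d=np.load(f"pics/{n}0.npy"); p=cv2.imread(f"pics/{n}0.png").astype(int).reshape(-1,3); W=cloud(n,d)
    B,G,Rr=p.T
    blue=(B>120)&(B>Rr+60)&(B>G+40)&(W[:,2]>100)
    W0=W[blue];print(n,"blue",blue.sum(),W0.min(0),W0.max(0))
    red=(Rr>110)&(Rr>B+70)&(G<70)&(W[:,2]>150)
    W0=W[red];print("red",red.sum());print(W0[np.argsort(W0[:,2])][::max(1,len(W0)//14)])
    yel=(Rr>130)&(B<90)&(G>90)&(W[:,2]>125)
    W0=W[yel];print("yel",yel.sum());print(W0[np.argsort(W0[:,1])][::max(1,len(W0)//12)])
    lid=(Rr>150)&(abs(Rr-B)<30)&(W[:,2]>150); print("lid",lid.sum(),np.nanmedian(W[lid],0),W[lid].min(0),W[lid].max(0))
    # depth noise on bench
    knob=(Rr<60)&(B<60)&(G<60)&(W[:,2]>160)&(W[:,2]<215)&(W[:,0]>450)&(W[:,1]<0)&(W[:,1]>-250);print("knob",knob.sum(),np.median(W[knob],0),W[knob].max(0),W[knob].min(0))
    jl=(Rr>130)&(B<60)&(G>110)&(W[:,2]>105)&(W[:,2]<125);print("jars",cv2.kmeans(W[jl].astype(np.float32),2,None,(3,20,.1),5,0)[2])
E
```

```text
side blue 127 [ 487.8 -246.9  201.8] [ 588.5 -149.9  213. ]
red 26
[[577.6 251.5 264.9]
 [570.8 254.2 266.6]
 [572.4 249.5 268.2]
 [578.7 252.4 268.4]
 [562.9 248.1 268.6]
 [590.7 250.4 268.6]
 [580.9 248.9 269.1]
 [592.6 253.  270.9]
 [583.3 252.1 270.9]
 [603.8 249.3 272.3]
 [585.  247.7 272.3]
 [608.6 249.4 274.6]
 [598.9 248.2 274.9]
 [596.1 250.6 274.9]
 [592.1 244.5 275.2]
 [614.6 251.7 275.3]
 [617.3 248.9 275.5]
 [622.9 250.3 276.8]
 [603.8 248.3 277.1]
 [626.1 255.  277.7]
 [609.6 250.2 278.1]
 [630.5 247.9 279.2]
 [617.4 248.2 280.1]
 [625.8 247.1 281.5]
 [631.9 249.4 282.2]
 [543.2 253.2 287.6]]
yel 132
[[ 476.  -151.6  223.1]
 [ 481.7 -131.4  190.8]
 [ 453.  -113.5  204.6]
 [ 324.9  953.5  133.9]
 [ 328.5  963.7  133.4]
 [ 193.8  975.4  129.8]
 [ 353.3 1035.5  131.7]
 [ 359.2 1042.5  126.4]
 [ 350.6 1051.9  137.1]
 [ 340.7 1056.5  133.5]
 [ 353.2 1063.9  148. ]
 [ 333.  1071.5  141.5]]
lid 1084 [ 671.4 -137.3  171.8] [ 287.8 -836.7  163.3] [771.5 -37.8 631.8]
knob 116 [ 679.4 -130.4  196.2] [2507.8  -88.   206.3] [ 563.5 -248.8  160.5]
jars [[428.4  -3.6 115.1]
 [274.3 959.6 117.6]]Traceback (most recent call last):
  File "<stdin>", line 7, in <module>
    return umr_minimum(a, axis, None, out, keepdims, initial, where)
ValueError: zero-size array to reduction operation minimum which has no identity
```

Run:
```python
import cv2
def c(n,x0,y0,x1,y1,s):
    a=cv2.imread(f"pics/{n}0.png")[y0:y1,x0:x1]; cv2.imwrite(f"pics/{n}_{x0}.png",cv2.resize(a,None,fx=s,fy=s,interpolation=0))
c("side",240,190,320,250,10); c("top",260,165,340,245,7); c("side",195,110,255,200,6);c("top",110,145,190,240,6)
```

```text
(no output)
```

View pics/side_240.png

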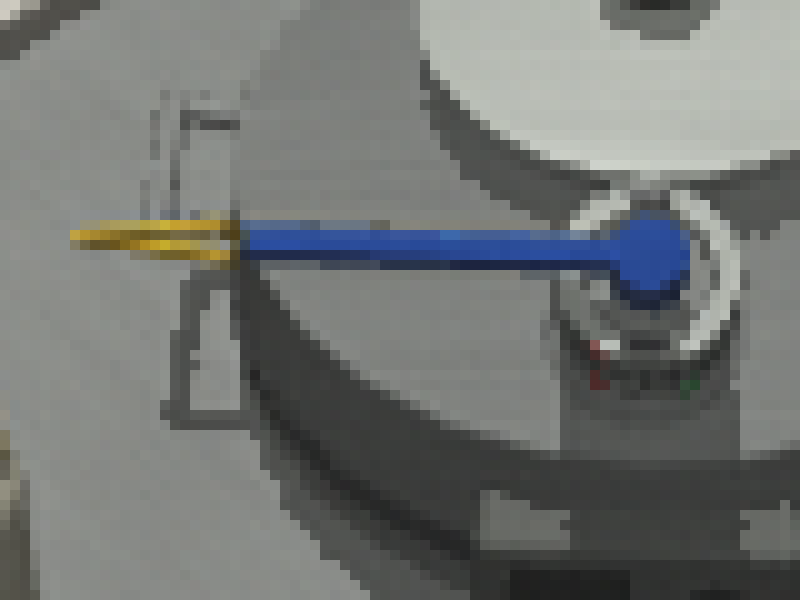

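View pics/top_260.png

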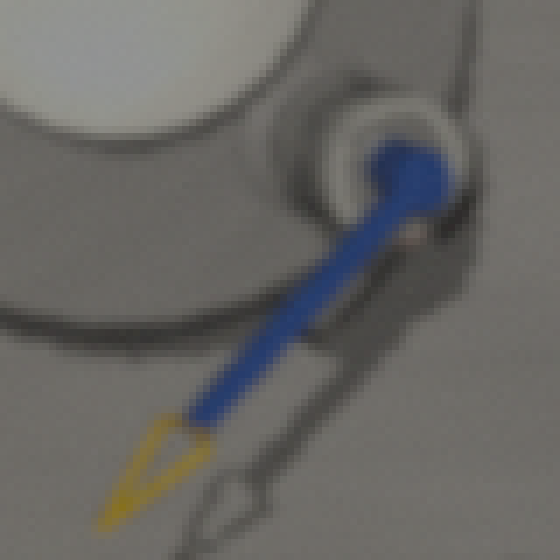

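View pics/side_195.png

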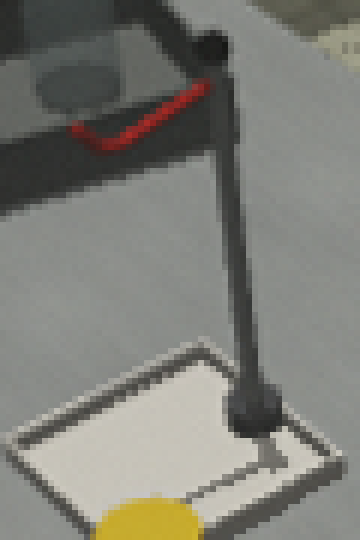

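View pics/top_110.png

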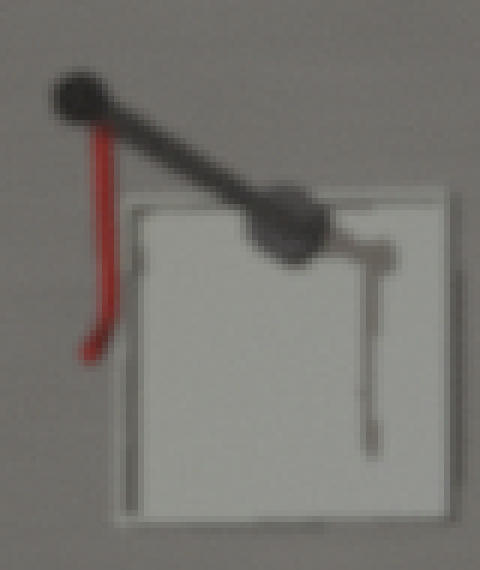

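```bash
cat > fit.py <<'E'
from h import *
from scipy.optimize import least_squares
np.set_printoptions(precision=2,suppress=True)
# knob: triangulate centre ; hook etc
obs={"side":{(0,0,32):(304.5,214.3),(0,181,26):(246.6,213.3),(0,128,26):(263.5,213.8)},
     "top":{(0,0,32):(319.5,190.3),(0,181,26):(273.7,240.3),(0,128,26):(288.5,224.2)}}
def Rn(psi):
    return R.from_euler('z',psi)*R.from_euler('y',-30,degrees=True)
clouds=[]
for n in("side","top"):
    d=np.load(f"pics/{n}0.npy"); p=cv2.imread(f"pics/{n}0.png").astype(int); B,G,Rr=p.transpose(2,0,1)
    m=((B>110)&(B>Rr+50)&(B>G+35)).astype(np.uint8)
    m[:, :240]=0; m[250:]=0; m[:,330:]=0
    print(n,m.sum()); mm=cv2.erode(m,np.ones((2,2)))
    W=cloud(n,d)[m.reshape(-1)>0]; W=W[(W[:,2]>150)&(W[:,2]<260)]; clouds.append(W)
def sd(P): # distance to head cyl U handle box, probe coords
    r=np.hypot(P[:,0],P[:,1])-12.5; z=np.abs(P[:,2]-16)-16
    q=np.stack([r,z],1); a=np.linalg.norm(np.maximum(q,0),axis=1)+np.minimum(q.max(1),0)
    q=np.abs(P-[0,64,26])-[5,64,6]; b=np.linalg.norm(np.maximum(q,0),axis=1)+np.minimum(q.max(1),0)
    return np.minimum(a,b)
def res(v,parts=False):
    Rm=Rn(v[3]); o=v[:3]; out=[]
    for n in obs:
        for k,px in obs[n].items():
            out+=list((proj(n,Rm.apply(k)+o)[0]-px)/0.5)
    c=[]
    for W in clouds: 
        s=sd(Rm.inv().apply(W-o)); c.append(s); out+=list(np.clip(s,-8,8)/3/np.sqrt(len(W)/12))
    if parts: return np.array(out[:12])*.5,[ (x.mean(),np.median(x),x.std()) for x in c]
    return out
f=least_squares(res,[585,-240,180,1.0],loss='soft_l1'); print(f.x,np.degrees(f.x[3]),f.cost); print(*res(f.x,True))
Rm=Rn(f.x[3]); print("axes",Rm.as_matrix()); 
for k in((0,0,-10),(0,72,26),(0,142,26)): print(k,Rm.apply(k)+f.x[:3])
np.save("fit.npy",f.x)
# knob / stand
for nm,a,b in(("knobtop",(305.5,186),(276.5,153)),("ball",(230.2,117.7),(123,161)),):
    print(nm,*tri(a,b))
E
python3 fit.py
python3 - <<'E'
from h import *
np.set_printoptions(precision=1,suppress=True)
d=np.load("pics/top0.npy");W=cloud("top",d).reshape(420,560,3)
for x,y in((205,238),(260,259),(358,262),(277,153),(150,183),(123,161),(156,182),(131,181),(125,204),(128,190)): print((x,y),W[y,x])
d=np.load("pics/side0.npy");W=cloud("side",d).reshape(420,560,3)
for x,y in((220,200),(231,232),(230,117),(284,284)): print((x,y),W[y,x])
E
```

```text
side 134
top 2
[ 592.18 -223.07  180.39    0.82] 46.99089598317123 10.119782795790435
[ 0.24  0.09  0.08 -0.38  0.06 -0.3   1.15 -0.17  0.17  0.21 -1.11  1.28] [(np.float64(0.8773169871845836), np.float64(0.8917017978083805), np.float64(2.2457560331949344)), (np.float64(-1.0518400322806496), np.float64(-1.0518400322806496), np.float64(1.2933332019899009))]
axes [[ 0.59 -0.73 -0.34]
 [ 0.63  0.68 -0.37]
 [ 0.5   0.    0.87]]
(0, 0, -10) [ 595.59 -219.42  171.73]
(0, 72, 26) [ 530.66 -183.47  202.91]
(0, 142, 26) [ 479.47 -135.72  202.91]
knobtop [ 689.1  -120.25  187.33] [np.float64(0.4824504222211968), np.float64(0.4824504222209625)]
ball [647.01 254.21 301.05] [np.float64(0.2727882432452808), np.float64(0.27278824324529544)]
(205, 238) [464.2  85.8 117.6]
(260, 259) [402.7 -68.5 112.6]
(358, 262) [ 387.4 -365.5    4.2]
(277, 153) [ 685.8 -121.3  198.8]
(150, 183) [640.9 272.7  26.3]
(123, 161) [643.4 249.  315.3]
(156, 182) [641.5 250.6  38.4]
(131, 181) [650.1 335.5  15.7]
(125, 204) [542.1 249.5 293.3]
(128, 190) [580.1 251.4 270.6]
(220, 200) [463.4  81.2 115.2]
(231, 232) [407.2 -70.3 112.6]
(230, 117) [642.1 246.4 309.5]
(284, 284) [ 424.6 -321.    78.3]
```

```bash
sed -i 's/m=((B>110)&(B>Rr+50)&(B>G+35))/m=((B>70)\&(B>Rr+30)\&(B>G+20))/' fit.py; python3 fit.py | head -8
python3 - <<'E'
from h import *
np.set_printoptions(precision=1,suppress=True)
f=np.load("fit.npy");Rm=R.from_euler('z',f[3])*R.from_euler('y',-30,degrees=True)
for n in("side","top"):
    im=cv2.imread(f"pics/{n}0.png"); x0,y0=(240,180) if n=="side" else (260,150)
    s=7;a=cv2.resize(im[y0:y0+85,x0:x0+85],None,fx=s,fy=s,interpolation=0)
    def P(k):
        q=proj(n,Rm.apply(k)+f[:3])[0]; return tuple(int(round(v)) for v in ((q-[x0,y0]+.5)*s))
    t=np.linspace(0,2*np.pi,40)
    for r,z in((12.5,32),(29.5,9),(29.5,-32)):
        cv2.polylines(a,[np.array([P((r*np.cos(u),r*np.sin(u),z)) for u in t])],True,(0,255,255),1)
    for x,z in((-5,32),(5,32),(5,20)): cv2.line(a,P((x,12,z)),P((x,128,z)),(0,255,0),1)
    cv2.circle(a,P((0,178+2.5,26)),3,(255,0,255),-1)
    cv2.imwrite(f"pics/ov_{n}.png",a)
E
```

```text
side 179
top 266
[ 592.28 -222.85  180.47    0.82] 47.16024687643079 11.340844043730408
[ 0.24  0.02  0.06 -0.33  0.04 -0.29  1.08 -0.23  0.24  0.3  -1.07  1.32] [(np.float64(0.9939829127213702), np.float64(0.9057728053884118), np.float64(2.246480517016136)), (np.float64(-0.10227226812033867), np.float64(-0.2867582499185204), np.float64(2.349519469846944))]
axes [[ 0.59 -0.73 -0.34]
 [ 0.64  0.68 -0.37]
 [ 0.5  -0.    0.87]]
(0, 0, -10) [ 595.68 -219.19  171.81]
```

View pics/ov_side.png

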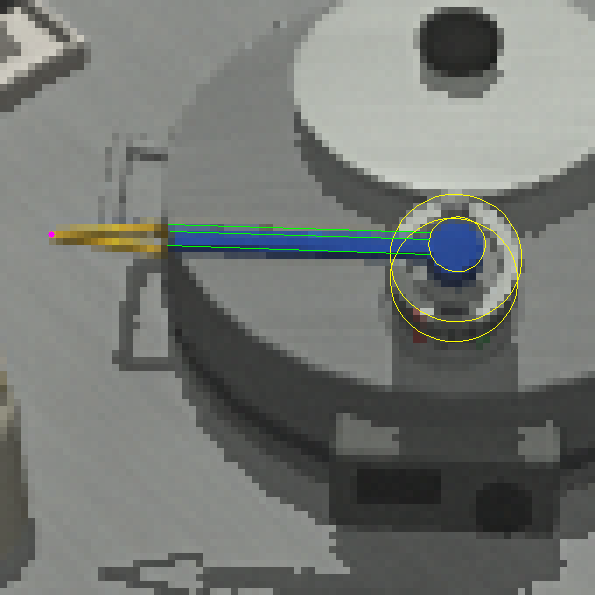

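View pics/ov_top.png

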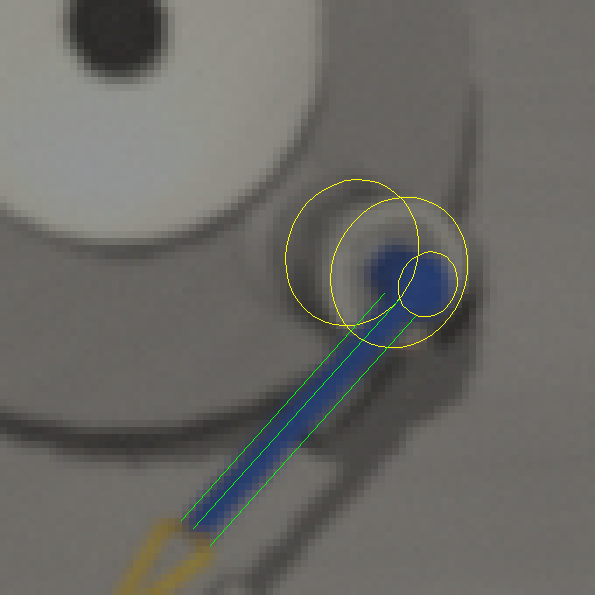

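```bash
cat >> h.py <<'E'
np.set_printoptions(precision=2,suppress=True)
def neck():
    f=np.load("fit.npy"); return f[:3],R.from_euler('z',f[3])*R.from_euler('y',-30,degrees=True)
def tcp():
    s=manip.read_state(); return s["eef_pos"],R.from_euler('xyz',s["eef_rot"]),s
def delta(pos,Rt,flip=True):
    p,r,s=tcp(); best=None
    for k in (0,np.pi) if flip else (0,):
        Rk=Rt*R.from_euler('z',k); rv=(Rk*r.inv()).as_rotvec(degrees=True)
        print("travel cm",(pos-p)/10,"turn",rv,"mag",np.linalg.norm(rv))
def frame(y,z):
    y=y/np.linalg.norm(y);z=z/np.linalg.norm(z);return R.from_matrix(np.stack([np.cross(y,z),y,z],1))
def collar(theta,up):  # grasp z offset rel rim -> tcp pose; up = grasp z along neck
    o,Rn=neck(); t=np.radians(theta); y=Rn.apply([np.cos(t),np.sin(t),0]); z=Rn.apply([0,0,-1])
    return o+Rn.apply([0,0,up-19]),frame(y,z)
E
python3 - <<'E'
from h import *
o,r,s=tcp();print(s["clock"],r.as_matrix())
for th in(-33,-25):
    for up in (100,-8): delta(*collar(th,up))
E
```

```text
0.9 [[-0.94  0.34 -0.  ]
 [ 0.34  0.94  0.  ]
 [ 0.   -0.   -1.  ]]
travel cm [ 37.83 -77.     4.52] turn [ 30.17  -7.99 -54.7 ] mag 62.97545220684172
travel cm [ 37.83 -77.     4.52] turn [ -9.36 -35.39 120.61] mag 126.04064090540412
travel cm [ 41.51 -73.04  -4.84] turn [ 30.17  -7.99 -54.7 ] mag 62.97545220684172
travel cm [ 41.51 -73.04  -4.84] turn [ -9.36 -35.39 120.61] mag 126.04064090540412
travel cm [ 37.83 -77.     4.52] turn [ 29.23  -9.97 -46.9 ] mag 56.15261875551443
travel cm [ 37.83 -77.     4.52] turn [-12.14 -35.62 128.3 ] mag 133.70689186461962
travel cm [ 41.51 -73.04  -4.84] turn [ 29.23  -9.97 -46.9 ] mag 56.15261875551443
travel cm [ 41.51 -73.04  -4.84] turn [-12.14 -35.62 128.3 ] mag 133.70689186461962
```

```bash
python3 -m inch '{"grip":[1,1,1,1,1,1,1,1],"travel":[[2,-5,6],[4,-10,10],[7,-15,10],[10,-20,10],[13,-26,10],[16,-32,10],[19,-38,10],[19,-38,10]],"turn":[[0,0,-5],[3,-1,-10],[7,-2,-15],[10,-3,-20],[14,-4,-25],[18,-5,-30],[20,-5,-36],[20,-5,-36]]}'
python3 - <<'E'
from h import *
print(tcp()[2]["joints"],tcp()[2]["clock"]); delta(*collar(-33,100))
E
```

```text
clock: 1.9
eef_pos: [377.0, 134.9, 305.7]
eef_rot: [2.815, -0.141, 2.18]
wrist_force: [0.1, -0.7, 0.3]
finger_gap: 94.2
[ 0.06 -0.27  1.91  0.3   1.3  -0.58] 1.9
travel cm [ 18.77 -38.75  -5.51] turn [ 10.04  -2.83 -18.5 ] mag 21.23863606429557
travel cm [ 18.77 -38.75  -5.51] turn [-41.59 -55.58 145.96] mag 161.62763588265636
```

```bash
python3 -m inch '{"grip":[1,1,1,1,1,1,1,1,1],"travel":[[2.5,-5,0],[5,-10,0],[7.5,-15.5,-1],[10,-21,-2],[12.5,-26.5,-3],[15,-32,-4],[17.5,-37,-5],[18.8,-38.8,-5.5],[18.8,-38.8,-5.5]],"turn":[[1,0,-2],[2,-1,-5],[4,-1,-7],[5,-2,-10],[7,-2,-13],[9,-2.5,-16],[10,-2.8,-18.5],[10,-2.8,-18.5],[10,-2.8,-18.5]]}'
python3 - <<'E'
from h import *
print(tcp()[2]["joints"],tcp()[2]["clock"]); delta(*collar(-33,100));delta(*collar(-33,-8))
for n in("side","top"):
    p,d=manip.camera(n); cv2.imwrite(f"pics/{n}1.png",p[:,:,::-1])
    x0,y0=(220,140)
    cv2.imwrite(f"pics/{n}1c.png",cv2.resize(p[y0-20:y0+120,x0:x0+140,::-1],None,fx=4,fy=4))
E
```

```text
clock: 3.02
eef_pos: [565.0, -253.9, 249.5]
eef_rot: [2.692, -0.277, 1.88]
wrist_force: [1.1, 0.1, -0.4]
finger_gap: 93.9
[-0.7   0.39  1.39  0.53  1.37 -1.06] 3.025
travel cm [-0.03  0.13  0.11] turn [-0.03 -0.12  0.05] mag 0.1313441994200345
travel cm [-0.03  0.13  0.11] turn [  61.03   65.97 -155.84] mag 179.90175754676653
travel cm [ 3.64  4.09 -9.24] turn [-0.03 -0.12  0.05] mag 0.1313441994200345
travel cm [ 3.64  4.09 -9.24] turn [  61.03   65.97 -155.84] mag 179.90175754676653
```

View pics/side1c.png

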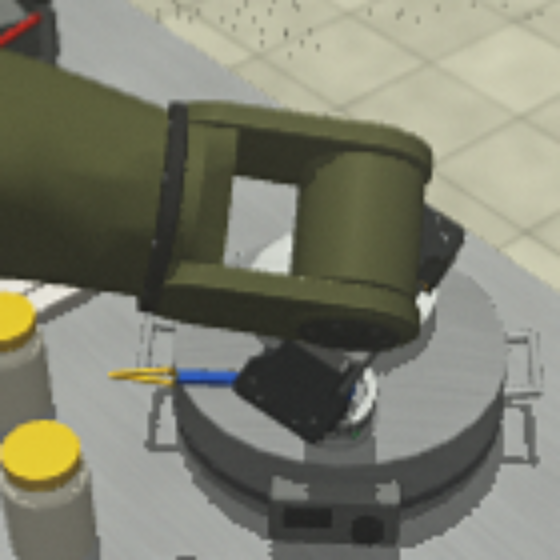

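View pics/top1c.png

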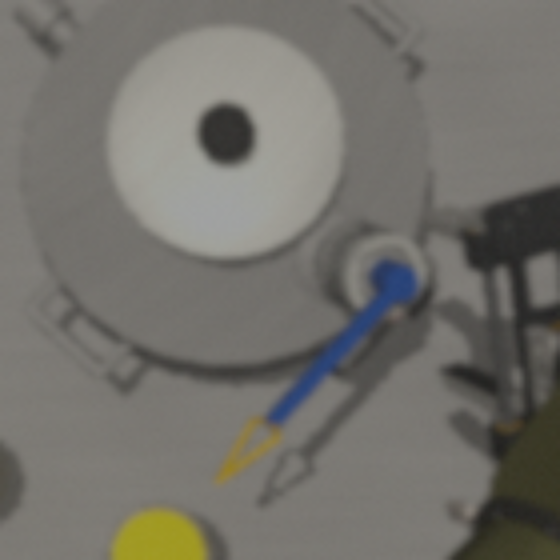

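Run:
```python
from h import *
p,r,s=tcp()
for n in("side","top"): print(n,proj(n,p),proj(n,p+r.apply([0,50,0])),proj(n,p+r.apply([0,-50,0])),proj(n,p+r.apply([0,0,-150])))
```

```text
side [[305.11 209.99]] [[314.57 196.76]] [[295.47 223.46]] [[306.51 194.47]]
top [[329.61 193.82]] [[326.83 174.93]] [[332.3  212.17]] [[362.72 207.61]]
```

View pics/top1.png

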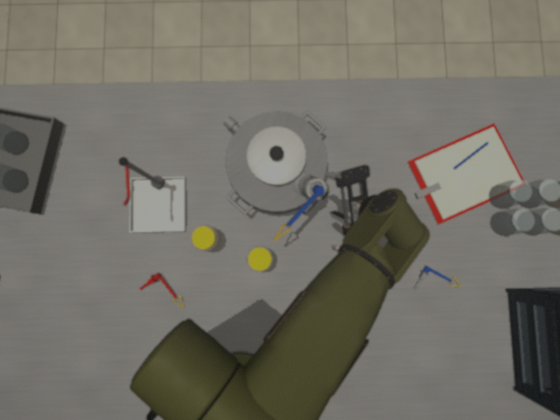

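```bash
python3 -m inch '{"grip":[1,1,1,1,1],"travel":[[1,1.1,-2.5],[2,2.3,-5.1],[3,3.4,-7.7],[3.6,4.1,-9.2],[3.6,4.1,-9.2]],"turn":[[0,0,0],[0,0,0],[0,0,0],[0,0,0],[0,0,0]]}'
python3 - <<'E'
from h import *
delta(*collar(-33,-8))
for n in("side","top"):
    p,d=manip.camera(n)
    cv2.imwrite(f"pics/{n}2c.png",cv2.resize(p[150:250,250:350,::-1],None,fx=6,fy=6))
E
```

```text
clock: 3.75
eef_pos: [600.6, -210.5, 158.8]
eef_rot: [2.692, -0.276, 1.883]
wrist_force: [0.3, 0.5, 0.2]
finger_gap: 94.0
travel cm [ 0.08 -0.24 -0.17] turn [ 0.   -0.07 -0.1 ] mag 0.11996217189961984
travel cm [ 0.08 -0.24 -0.17] turn [-61.02 -66.02 155.87] mag 179.94142461810725
```

View pics/top2c.png

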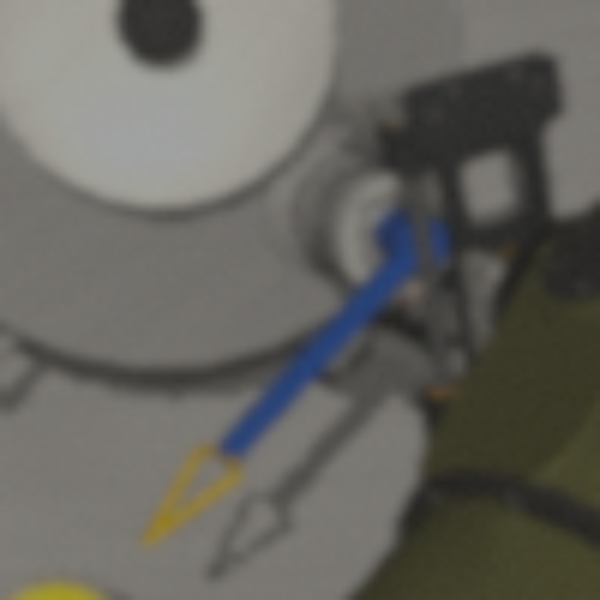

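```bash
python3 -m inch '{"grip":[0.4,0.2,-1,-1,-1,-1,-1],"travel":[[0.1,-0.2,-0.1],[0.1,-0.2,-0.1],[0.1,-0.2,-0.1],[0.1,-0.2,-0.1],[0.1,-0.2,-0.1],[0.1,-0.2,-0.1],[0.1,-0.2,-0.1]],"turn":[[0,0,0],[0,0,0],[0,0,0],[0,0,0],[0,0,0],[0,0,0],[0,0,0]]}' 8
python3 - <<'E'
from h import *
delta(*collar(-33,-8)); s=tcp()[2]; print(s["wrist_force"],s["moment"],s["finger_gap"],neck()[1].inv().apply(s["wrist_force"]))
E
```

```text
clock: 4.72
eef_pos: [599.8, -214.2, 157.9]
eef_rot: [2.695, -0.276, 1.882]
wrist_force: [-16.0, -3.7, 0.6]
finger_gap: 60.7
travel cm [ 0.16  0.13 -0.08] turn [ 0.07 -0.24 -0.08] mag 0.2642238949016849
travel cm [ 0.16  0.13 -0.08] turn [-60.82 -65.95 156.05] mag 179.99879105758762
[-15.99  -3.68   0.6 ] [-0.92  3.03  0.87] 60.65577070590278 [-11.45   9.23   7.3 ]
```

```bash
python3 -m inch '{"grip":[-1,-1,-1],"travel":[[-0.13,0,-0.06],[-0.13,0,-0.06],[-0.13,0,-0.06]],"turn":[[0,0,0],[0,0,0],[0,0,0]]}' 8
python3 - <<'E'
from h import *
delta(*collar(-33,-8)); s=tcp()[2]; print(s["wrist_force"],s["moment"],s["finger_gap"],neck()[1].inv().apply(s["wrist_force"]))
E
```

```text
clock: 5.1
eef_pos: [599.1, -214.3, 157.7]
eef_rot: [2.694, -0.275, 1.881]
wrist_force: [5.3, -0.2, -1.0]
finger_gap: 59.9
travel cm [ 0.23  0.14 -0.06] turn [ 0.09 -0.15 -0.04] mag 0.18283948292933366
travel cm [ 0.23  0.14 -0.06] turn [-60.96 -65.89 156.01] mag 179.98914502401794
[ 5.35 -0.25 -1.03] [-0.3  -0.54 -0.38] 59.86331835623055 [ 2.48 -4.09 -2.62]
```

```bash
python3 -m inch '{"grip":[-1,-1,-1,-1,-1,-1],"travel":[[0,0,0],[0,0,0],[-0.08,-0.09,0.2],[-0.16,-0.17,0.4],[-0.24,-0.26,0.61],[-0.24,-0.26,0.61]],"turn":[[0,0,0],[0,0,0],[0,0,0],[0,0,0],[0,0,0],[0,0,0]]}' 50
python3 - <<'E'
from h import *
o,Rn=neck(); p,r,s=tcp(); print(Rn.inv().apply(p-o)+[0,0,19], Rn.inv().apply(s["wrist_force"]),s["finger_gap"],s["moment"])
E
```

```text
clock: 5.85
eef_pos: [597.0, -216.5, 163.0]
eef_rot: [2.694, -0.276, 1.881]
wrist_force: [10.4, 2.1, -9.4]
finger_gap: 58.7
[-1.91  0.84 -0.03] [  2.76  -6.18 -12.39] 58.73593576797937 [-0.56 -0.8  -0.61]
```

```bash
python3 -m inch '{"grip":[-1,-1,-1,-1,-1],"travel":[[-0.03,-0.03,0.07],[-0.03,-0.03,0.07],[-0.03,-0.03,0.07],[-0.03,-0.03,0.07],[-0.03,-0.03,0.07]],"turn":[[0,0,0],[-2.7,-2.9,6.9],[-5.4,-5.9,13.9],[-8.2,-8.8,20.8],[-8.2,-8.8,20.8]]}' 50
python3 - <<'E'
from h import *
o,Rn=neck(); p,r,s=tcp(); print(Rn.inv().apply(p-o)+[0,0,19], Rn.inv().apply(s["wrist_force"]),s["finger_gap"],Rn.inv().apply(s["moment"]))
y=Rn.inv().apply(r.apply([0,1,0]));print("theta",np.degrees(np.arctan2(y[1],y[0])),s["joints"])
p,d=manip.camera("side"); cv2.imwrite(f"pics/side3c.png",cv2.resize(p[180:260,270:350,::-1],None,fx=7,fy=7))
E
```

```text
clock: 6.48
eef_pos: [597.4, -216.4, 163.2]
eef_rot: [2.626, -0.076, 2.259]
wrist_force: [12.4, 1.6, -8.1]
finger_gap: 59.4
[-1.52  0.7  -0.06] [  4.27  -8.01 -11.78] 59.42036924344506 [-1.47 -0.41  0.05]
theta -8.857868203745076 [-0.62  0.47  1.47  0.56  1.19 -1.5 ]
```

View pics/side3c.png

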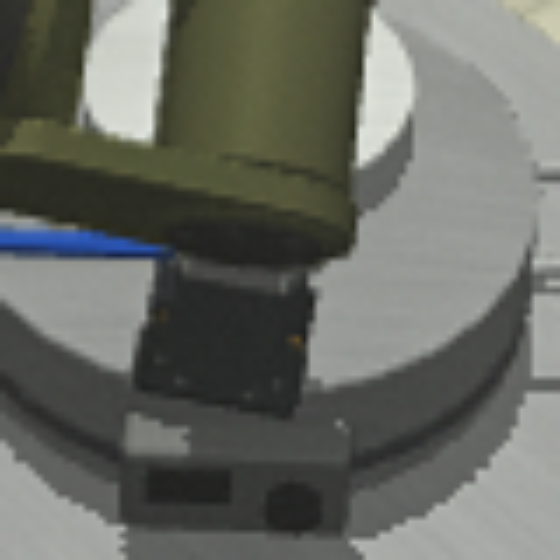

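```bash
python3 -m inch '{"grip":[-1,-1,-1,-1,-1,-1,-1],"travel":[[0.05,-0.05,0],[0.05,-0.05,0],[0.05,-0.05,0],[0.05,-0.05,0],[0.05,-0.05,0],[0.05,-0.05,0],[0.05,-0.05,0]],"turn":[[-2.7,-2.9,6.9],[-5.4,-5.9,13.9],[-8.2,-8.8,20.8],[-10.9,-11.7,27.7],[-12.9,-13.9,32.9],[-14,-15.1,35.6],[-14,-15.1,35.6]]}' 50
python3 - <<'E'
from h import *
o,Rn=neck(); p,r,s=tcp(); print(Rn.inv().apply(p-o)+[0,0,19], Rn.inv().apply(s["wrist_force"]),s["finger_gap"],Rn.inv().apply(s["moment"]))
y=Rn.inv().apply(r.apply([0,1,0]));print("theta",np.degrees(np.arctan2(y[1],y[0])),s["joints"])
E
```

```text
clock: 7.4
eef_pos: [598.1, -215.4, 162.6]
eef_rot: [2.688, 0.27, 2.893]
wrist_force: [8.6, 8.9, -5.8]
finger_gap: 58.7
[-0.79  0.75 -1.17] [  7.83  -0.22 -11.19] 58.727321354498386 [-0.3 -0.8 -0.5]
theta 32.19266514870957 [-0.62  0.47  1.47  0.56  1.18 -2.22]
```

```bash
python3 -m inch '{"grip":[-1,-1,-1,-1],"travel":[[0.05,0.05,-0.12],[0.1,0.1,-0.25],[0.14,0.15,-0.35],[0.14,0.15,-0.35]],"turn":[[0,0,0],[0,0,0],[0,0,0],[0,0,0]]}' 50
python3 - <<'E'
from h import *
o,Rn=neck(); p,r,s=tcp(); print(Rn.inv().apply(p-o)+[0,0,19], Rn.inv().apply(s["wrist_force"]),s["finger_gap"],Rn.inv().apply(s["moment"]))
E
```

```text
clock: 7.9
eef_pos: [599.3, -214.3, 160.1]
eef_rot: [2.688, 0.27, 2.893]
wrist_force: [-6.7, -0.6, 9.0]
finger_gap: 59.3
[-0.65  0.71 -4.17] [ 0.15  4.49 10.3 ] 59.276120008964035 [ 0.77  0.32 -0.45]
```

```bash
python3 -m inch '{"grip":[1,1,1,1,1,1,1,1,1],"travel":[[0,0,0],[0,0,0],[0,0,0],[0,0,0],[-0.8,-0.9,2],[-2,-2.2,5.2],[-3.4,-3.7,8.7],[-4.1,-4.4,10.4],[-4.1,-4.4,10.4]],"turn":[[0,0,0],[0,0,0],[0,0,0],[0,0,0],[0,0,0],[0,0,0],[0,0,0],[0,0,0],[0,0,0]]}' 8
python3 - <<'E'
from h import *
for n in("side","top"):
    p,d=manip.camera(n); cv2.imwrite(f"pics/{n}4.png",p[:,:,::-1])
    cv2.imwrite(f"pics/{n}4c.png",cv2.resize(p[160:240,250:350,::-1],None,fx=7,fy=7))
E
```

```text
clock: 9.02
eef_pos: [558.3, -258.9, 265.2]
eef_rot: [2.689, 0.272, 2.892]
wrist_force: [0.3, 1.0, 0.4]
finger_gap: 94.1
```

View pics/side4c.png

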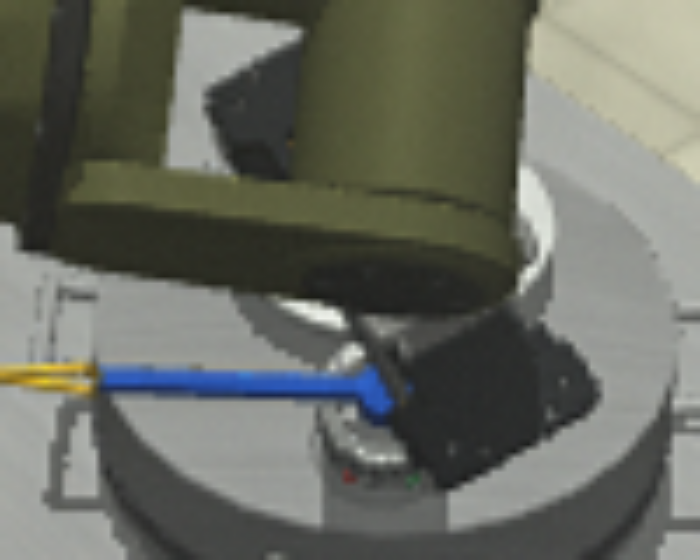

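View pics/top4c.png

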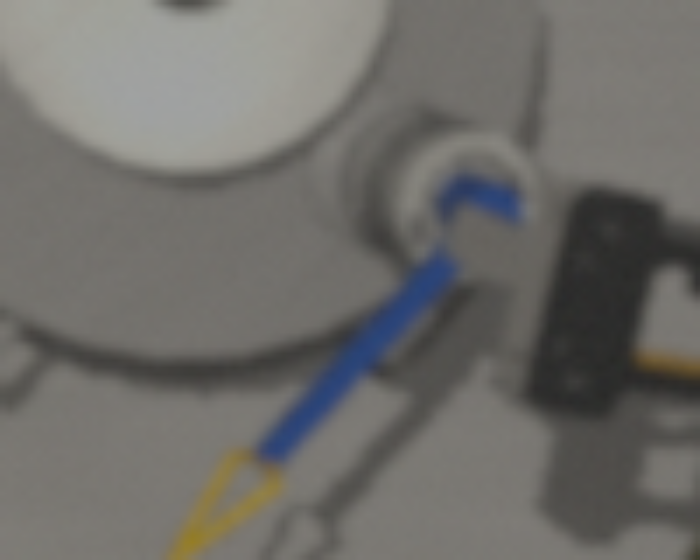

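Run:
```python
from h import *
p,r,s=tcp();q=s["joints"];print(s["clock"],q)
def Ro(q,C=R.identity()): return R.from_euler('z',q[0])*R.from_euler('y',q[1]+q[2])*R.from_euler('z',q[3])*R.from_euler('y',q[4])*R.from_euler('z',q[5])*C
q0=[1.15837123,.300435,1.521562,0,1.3207,-.0666]; r0=R.from_euler('xyz',[-3.14048254e+00, -9.24910833e-05,  2.79575276])
for qq,rr in((q0,r0),(q,r)): print((Ro(qq).inv()*rr).as_rotvec(degrees=True))
```

```text
9.125 [-0.72  0.37  1.38  0.53  1.4  -2.19]
[-0.  0. 90.]
[ 0.  0. 90.]
```

```bash
cat > kin.py <<'E'
from h import *
from scipy.optimize import least_squares
C=R.from_euler('z',90,degrees=True)
def Ro(q): return R.from_euler('z',q[0])*R.from_euler('y',q[1]+q[2])*R.from_euler('z',q[3])*R.from_euler('y',q[4])*R.from_euler('z',q[5])*C
def fk(q,L):
    a1,d1,L2,a3,L4,L6=L; j=q[1]+q[2]
    x=a1+L2*np.sin(q[1])+a3*np.cos(j)+L4*np.sin(j); z=d1+L2*np.cos(q[1])-a3*np.sin(j)+L4*np.cos(j)
    Rr=Ro(q); return R.from_euler('z',q[0]).apply([x,0,z])+Rr.apply([0,0,L6]),Rr
S=[([1.15837123,.300435,1.521562,0,1.3207,-.0666],[186.33,517.2,204.9],1),
([.06,-.27,1.91,.3,1.3,-.58],[377,134.9,305.7],5),([-.7,.39,1.39,.53,1.37,-1.06],[565,-253.9,249.5],5),
([-.62,.47,1.47,.56,1.19,-1.5],[597.4,-216.4,163.2],5),([-.62,.47,1.47,.56,1.18,-2.22],[598.1,-215.4,162.6],5)]
try: S+=[(a,b,1) for a,b in __import__("pickle").load(open("s.pkl","rb"))]
except Exception: pass
def log():
    import pickle
    p,r,s=tcp()
    try: l=pickle.load(open("s.pkl","rb"))
    except Exception: l=[]
    l.append((list(s["joints"]),list(p))); pickle.dump(l,open("s.pkl","wb"))
L=least_squares(lambda L:np.concatenate([(fk(q,L)[0]-p)/w for q,p,w in S]+[(np.array(L)-[0,350,420,0,420,300])/400]),[0,350,420,0,420,300]).x
if __name__=="__main__":
    log(); print(L); print([np.linalg.norm(fk(q,L)[0]-p) for q,p,w in S])
lo=np.array([-3.03,-.79,.23,-1.04,0,-2.55]);hi=np.array([3.03,2.21,2.52,4.18,3.07,2.55])
def ik(pos,Rt,q0):
    f=lambda q:np.concatenate([(fk(q,L)[0]-pos)/100,(Ro(q).inv()*Rt).as_rotvec()])
    return min((least_squares(f,np.clip(g,lo+.01,hi-.01),bounds=(lo,hi)) for g in [q0]+[np.array(q0)+[0,0,0,a,0,b] for a in(0,1,2) for b in(-1.5,1.5,3)]),key=lambda r:r.cost+1e-4*np.abs(r.x-q0).max())
E
python3 kin.py
```

```text
[-32.78 327.13 473.46 112.14 483.9  346.58]
[np.float64(36.624660204666704), np.float64(15.557612271243896), np.float64(9.606681812702947), np.float64(6.535800410385341), np.float64(8.930961214571102)]
```

```bash
python3 kin.py
cat > plan.py <<'E'
from kin import *
o,Rn=neck(); p,r,s=tcp(); q=s["joints"]
def hg(al,g=72,lift=0,flip=0):
    a=np.radians(al); z=Rn.apply([0,-np.sin(a),-np.cos(a)]); y=Rn.apply([1,0,0])*(-1 if flip else 1)
    return o+Rn.apply([0,g,26+lift])+19*z, frame(y,z)
def hang(al,sgn,g=72,ap=None,tilt=0):  # probe x = sgn*X ; probe y up (tilt deg from vertical)
    t=np.radians(tilt); X=np.array([sgn,0,0.]); Y=R.from_rotvec(X*t).apply([0,0,1]); Z=np.cross(X,Y); P=R.from_matrix(np.stack([X,Y,Z],1))
    return P
if __name__=="__main__":
    for al in(0,20,30,40,50):
      for fl in(0,1):
        pos,Rt=hg(al,flip=fl); k=ik(pos,Rt,q); print("grasp",al,fl,k.cost.round(5),k.x)
        for sg in(1,-1):
          for tilt in(0,-10,-30):
            Rg=Rn.inv()*Rt; P=hang(al,sg,tilt=tilt); Rh=P*Rg; apex=np.array([568,251,270]); org=apex-P.apply([0,178-4.5,26]); ph=org+P.apply([0,72,26])+19*Rh.apply([0,0,1])
            kk=ik(ph,Rh,k.x); print("    hang",sg,tilt,kk.cost.round(5),kk.x,ph)
E
python3 plan.py
```

```text
[ 39.2  264.79 445.82  47.93 400.63 342.9 ]
[np.float64(36.77735917288588), np.float64(16.595075650305326), np.float64(1.653152840816683), np.float64(14.247707052760857), np.float64(16.86170998102192), np.float64(2.6771771577821504)]
grasp 0 0 0.0 [-0.62  0.3   1.69  0.58  1.15 -1.69]
    hang 1 0 0.0 [-0.13  0.94  1.65  1.46  1.64 -1.02] [568.  270.  168.5]
    hang 1 -10 0.0 [-0.15  0.82  1.67  1.35  1.52 -0.93] [568.   252.09 166.74]
    hang 1 -30 0.0 [-0.14  0.6   1.66  1.08  1.34 -0.67] [568.  216.7 172.6]
    hang -1 0 0.00913 [ 0.79  1.22  0.77 -1.04  2.21 -2.49] [568.  232.  168.5]
    hang -1 -10 0.0 [ 0.8   1.23  0.7  -1.03  2.21 -2.52] [568.   249.91 166.74]
    hang -1 -30 0.0 [ 0.8   1.08  0.7  -0.77  2.1  -2.48] [568.  285.3 172.6]
grasp 0 1 0.0 [-0.62  0.3   1.69  0.58  1.15  1.45]
    hang 1 0 0.0 [-0.13  0.94  1.65  1.46  1.64  2.12] [568.  270.  168.5]
    hang 1 -10 0.0 [-0.15  0.82  1.67  1.35  1.52  2.21] [568.   252.09 166.74]
    hang 1 -30 0.0 [-0.14  0.6   1.66  1.08  1.34  2.47] [568.  216.7 172.6]
    hang -1 0 0.00913 [ 0.79  1.22  0.77 -1.04  2.21  0.65]
[... 3736 characters left out ...]
 238.79 153.95]
    hang -1 -10 0.58254 [ 0.48  0.23  2.18  4.18  0.14 -0.83] [568.   259.13 153.59]
    hang -1 -30 0.3475 [0.26 0.3  1.85 0.71 0.66 2.55] [568.   298.45 163.39]
grasp 50 1 0.0 [-0.32  0.04  2.37  3.25  0.26 -1.01]
    hang 1 0 0.01376 [0.02 0.49 1.72 0.96 1.08 2.55] [568.   263.21 153.95]
    hang 1 -10 0.03695 [0.03 0.43 1.74 0.88 1.01 2.55] [568.   242.87 153.59]
    hang 1 -30 0.12296 [0.04 0.33 1.77 0.69 0.93 2.55] [568.   203.55 163.39]
    hang -1 0 0.67534 [0.57 0.26 2.24 4.18 0.4  2.2 ] [568.   238.79 153.95]
    hang -1 -10 0.58254 [0.48 0.23 2.18 4.18 0.14 2.31] [568.   259.13 153.59]
    hang -1 -30 0.0 [ 0.56  0.6   1.19 -0.15  1.45  0.59] [568.   298.45 163.39]
```

Run:
```python
from plan import *
delta(*hg(20,lift=70)); delta(*hg(20,lift=0)); print(hg(20)[0])
```

```text
travel cm [-4.06  5.1  -1.5 ] turn [  3.48  -4.52 -37.3 ] mag 37.73752090716419
travel cm [-4.06  5.1  -1.5 ] turn [-72.82 -40.7  122.65] mag 148.33342619375054
travel cm [-1.68  7.67 -7.56] turn [  3.48  -4.52 -37.3 ] mag 37.73752090716419
travel cm [-1.68  7.67 -7.56] turn [-72.82 -40.7  122.65] mag 148.33342619375054
[ 541.49 -181.3   187.53]
```

```bash
python3 -c "
import numpy as np;f=np.load('fit.npy');f[:3]+=[-1.8,.25,-.6];np.save('fit.npy',f)"
python3 -m inch '{"grip":[0,0,0,0,0,0],"travel":[[-1.5,1,0],[-3,2.5,-0.5],[-4,4,-1],[-4.2,5.1,-1.5],[-4.2,5.1,-1.5],[-4.2,5.1,-1.5]],"turn":[[0.8,-1,-8.5],[1.7,-2.2,-18],[2.5,-3.3,-27],[3.3,-4.3,-35],[3.5,-4.5,-37.3],[3.5,-4.5,-37.3]]}' 8
python3 - <<'E'
from plan import *
log()
delta(*hg(20,lift=0));print(s["joints"])
for n in("side","top"):
    p,d=manip.camera(n); cv2.imwrite(f"pics/{n}5.png",p[:,:,::-1])
    cv2.imwrite(f"pics/{n}5c.png",cv2.resize(p[160:240,250:350,::-1],None,fx=7,fy=7))
E
```

```text
clock: 9.88
eef_pos: [516.2, -206.1, 247.3]
eef_rot: [2.591, 0.299, 2.215]
wrist_force: [0.5, -0.1, 0.0]
finger_gap: 47.1
travel cm [ 2.35  2.5  -6.04] turn [-0.06 -0.07 -0.08] mag 0.12179689034563797
travel cm [ 2.35  2.5  -6.04] turn [-102.53  -20.3   146.51] mag 179.97279132187919
[-0.66  0.04  1.84  0.59  0.91 -1.68]
```

View pics/side5c.png

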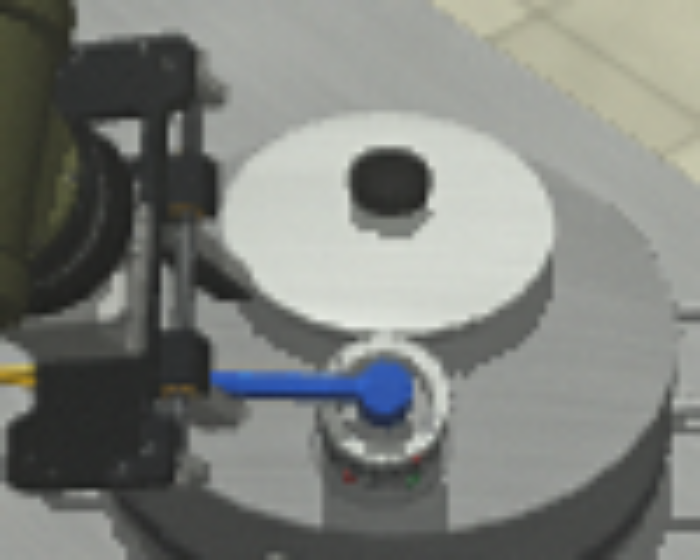

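View pics/top5c.png

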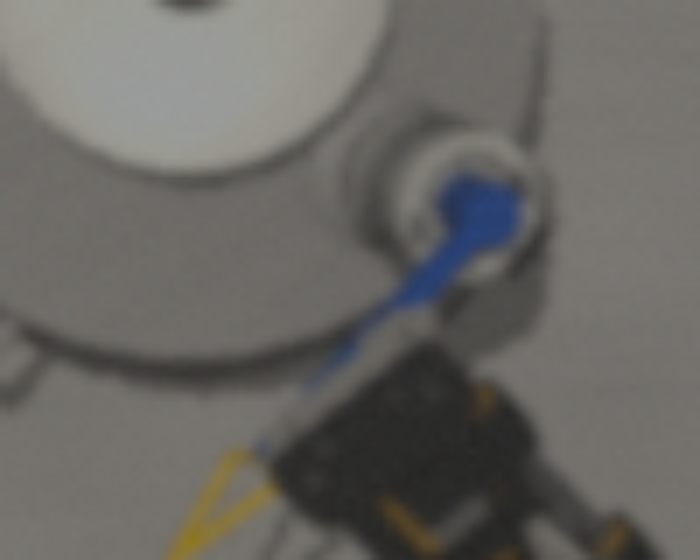

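The side crop shows the collar's red mark at (415,460) directly over the ring's green mark at (412,480), so the collar rests open. Now I grasp the handle.

```bash
python3 -m inch '{"grip":[0,0,0,0,-1,-1,-1,-1],"travel":[[0.8,0.9,-2],[1.6,1.7,-4.1],[2.35,2.5,-6],[2.35,2.5,-6],[2.35,2.5,-6],[2.35,2.5,-6],[2.35,2.5,-6],[2.35,2.5,-6]],"turn":[[0,0,0],[0,0,0],[0,0,0],[0,0,0],[0,0,0],[0,0,0],[0,0,0],[0,0,0]]}' 6
python3 - <<'E'
from plan import *
log()
delta(*hg(20,lift=0),False); print(Rn.inv().apply(s["wrist_force"]),s["finger_gap"])
for n in("side",):
    p,d=manip.camera(n); 
    cv2.imwrite(f"pics/{n}6c.png",cv2.resize(p[160:240,240:340,::-1],None,fx=7,fy=7))
E
```

```text
clock: 10.98
eef_pos: [539.9, -181.9, 187.8]
eef_rot: [2.591, 0.3, 2.215]
wrist_force: [-0.6, -0.1, 1.0]
finger_gap: 10.5
travel cm [-0.02  0.08 -0.09] turn [-0.03 -0.04 -0.08] mag 0.0949421214033535
[0.14 0.39 1.13] 10.542251368083138
```

View pics/side6c.png

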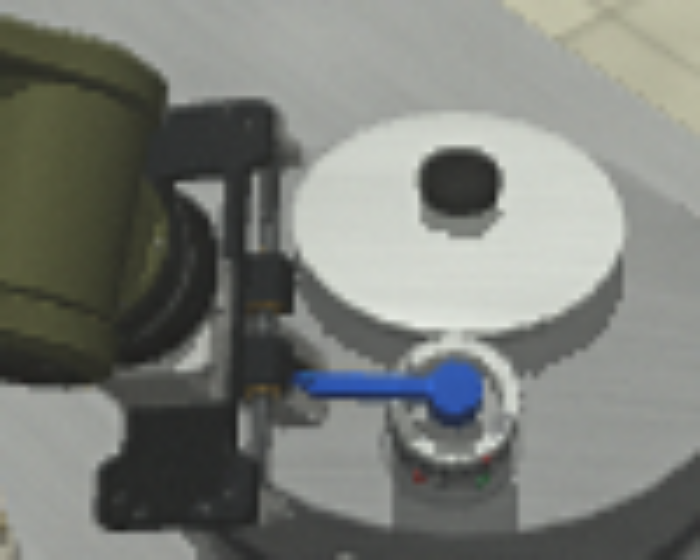

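```bash
python3 -m inch '{"grip":[-1,-1,-1,-1,-1,-1],"travel":[[0,0,0],[0,0,0],[-0.17,-0.18,0.43],[-0.34,-0.37,0.87],[-0.51,-0.55,1.3],[-0.68,-0.73,1.73]],"turn":[[0,0,0],[0,0,0],[0,0,0],[0,0,0],[0,0,0],[0,0,0]]}' 58
python3 - <<'E'
from plan import *
delta(*hg(20,lift=0),False); print(Rn.inv().apply(s["wrist_force"]),s["finger_gap"],s["moment"])
for n in("side",):
    p,d=manip.camera(n); 
    cv2.imwrite(f"pics/{n}7c.png",cv2.resize(p[160:240,240:340,::-1],None,fx=7,fy=7))
E
```

```text
clock: 11.78
eef_pos: [532.9, -189.3, 205.4]
eef_rot: [2.591, 0.3, 2.215]
wrist_force: [-0.3, 0.3, -2.5]
finger_gap: 9.3
travel cm [ 0.68  0.83 -1.85] turn [-0.03 -0.05 -0.08] mag 0.09328777212744833
[-1.23  0.41 -2.21] 9.25722353332282 [-0.08  0.72  0.01]
```

View pics/side7c.png

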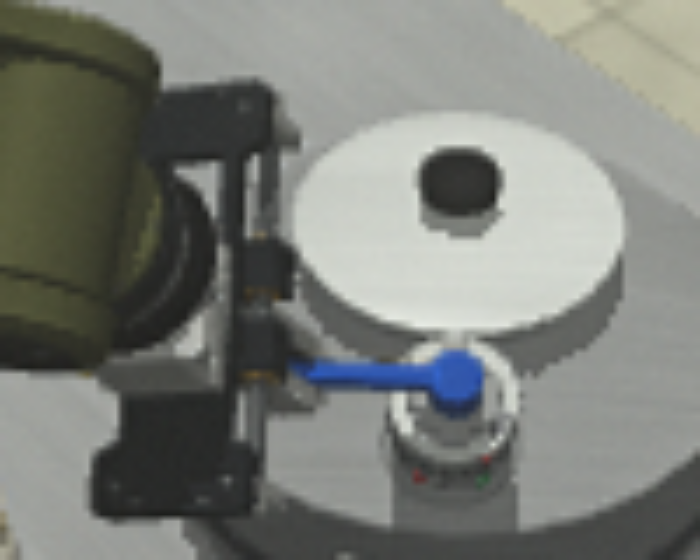

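```bash
python3 -m inch '{"grip":[-1,-1,-1,-1,-1,-1,-1,-1,-1],"travel":[[-0.4,-0.43,1],[-0.8,-0.86,2],[-1.2,-1.29,3],[-1.65,-1.78,4.2],[-2.1,-2.27,5.35],[-2.55,-2.75,6.5],[-3,-3.24,7.65],[-3.5,-3.78,8.9],[-3.5,-3.78,8.9]],"turn":[[0,0,0],[0,0,0],[0,0,0],[0,0,0],[0,0,0],[0,0,0],[0,0,0],[0,0,0],[0,0,0]]}' 58
python3 - <<'E'
from plan import *
log()
print(s["wrist_force"],s["finger_gap"],s["moment"],s["joints"])
for n in("side","top"):
    p,d=manip.camera(n); cv2.imwrite(f"pics/{n}8.png",p[:,:,::-1])
    cv2.imwrite(f"pics/{n}8c.png",cv2.resize(p[140:250,230:350,::-1],None,fx=6,fy=6))
E
```

```text
clock: 12.95
eef_pos: [497.9, -228.0, 296.1]
eef_rot: [2.59, 0.302, 2.214]
wrist_force: [0.6, -0.1, -2.6]
finger_gap: 9.2
[ 0.65 -0.11 -2.62] 9.245792362288881 [-0.05  0.74 -0.02] [-0.73 -0.01  1.78  0.57  1.04 -1.67]
```

View pics/side8c.png

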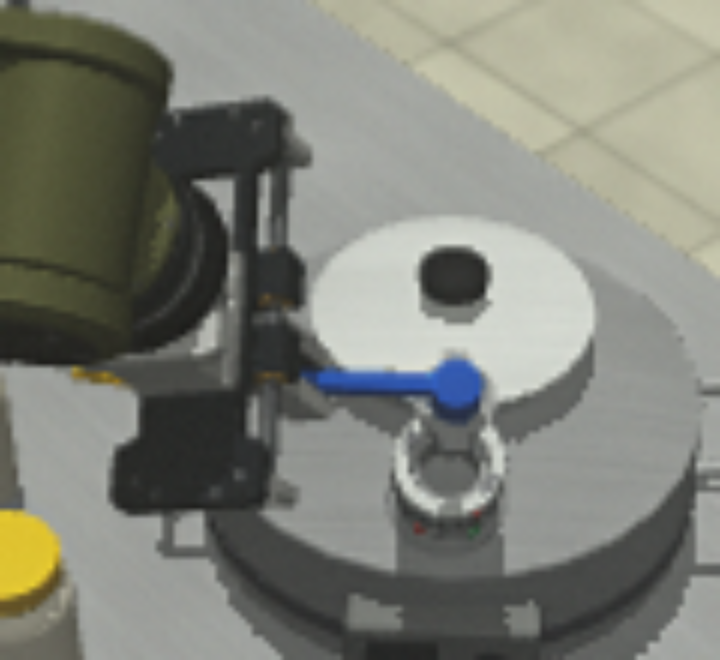

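View pics/top8c.png

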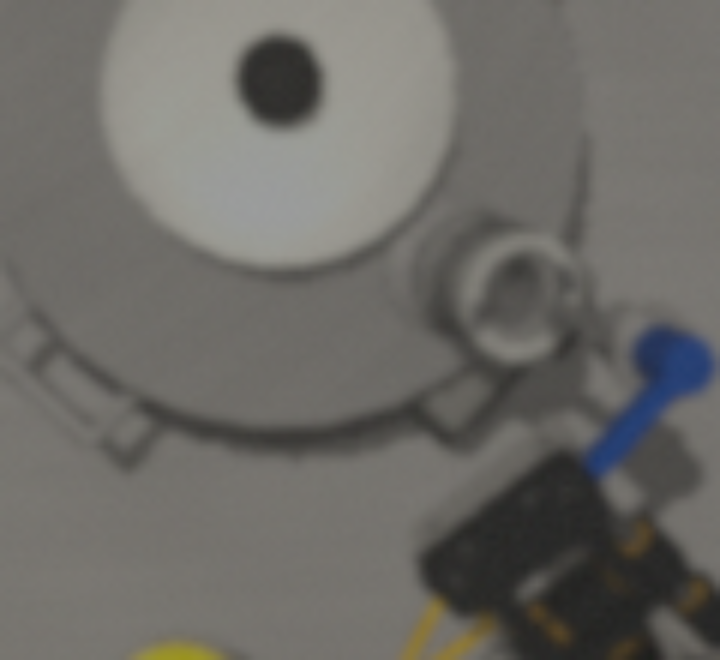

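Run:
```python
from h import *
from scipy.optimize import least_squares
P={"tip":((207.2,130.8),(124.5,203.7)),"bend":((213.3,133.8),(127.8,196.5)),"ball":((230.0,117.5),(122.8,161)),"root":((229.5,123.7),(126.5,166.2))}
for k,v in P.items(): print(k,*tri(*v))
M={"tip":(-102,0,287),"bend":(-77,0,265.5),"ball":(0,0,300)}
def res(v,w=1):
    o=[]
    for k in M:
        W=R.from_euler('z',v[2]).apply(M[k])+[v[0],v[1],v[3] if len(v)>3 else 0]
        for n,px in zip(("side","top"),P[k]): o+=list(proj(n,W)[0]-px)
    return np.array(o)
for x0 in([645,250,0],[645,250,0,0]):
    f=least_squares(res,x0); print(f.x,res(f.x)); 
    for k in((-75,0,270),(-102,0,287)): print(R.from_euler('z',f.x[2]).apply(k)+[f.x[0],f.x[1],0])
# tray corners check via top: base disc
```

```text
tip [543.6  252.41 288.62] [np.float64(0.11094616694913793), np.float64(0.1109461669493165)]
bend [565.33 252.52 266.13] [np.float64(1.0782092583759515), np.float64(1.0782092583760736)]
ball [646.62 254.44 301.97] [np.float64(0.07017430704842204), np.float64(0.0701743070483469)]
root [639.66 253.31 278.4 ] [np.float64(1.0212870346210707), np.float64(1.0212870346208192)]
[645.08 255.06   0.02] [-0.19  0.35 -0.01  0.25  0.21 -0.23 -0.07 -1.43 -0.4   0.54  0.04  0.78]
[570.1  253.61 270.  ]
[543.1  253.09 287.  ]
[644.66 254.22   0.02   1.74] [-0.23  0.09  0.07  0.33  0.18 -0.49  0.02 -1.36 -0.42  0.26  0.12  0.79]
[569.67 252.76 270.  ]
[542.68 252.23 287.  ]
```

```bash
cat > hangp.py <<'E'
from plan import *
Rg=(lambda a: Rn.inv()*hg(20)[1])(0)
def hp(c,tilt=-10,yaw=0.):
    P=R.from_euler('z',yaw)*hang(20,1,tilt=tilt); T=np.array([0,65.5,8.1]); return np.array(c)-P.apply(np.array([0,142,26])-T),P*Rg
E
python3 kin.py | tail -1
python3 - <<'E'
from hangp import *
T=hp([480,253,288]); print(T[0],T[1].apply([0,0,1])); delta(*T,False)
rv=(T[1]*r.inv()).as_rotvec(); k=q
for f,pp in((0.15,(460,-150,330)),(.35,(440,-70,340)),(.5,(430,0,340)),(.7,(440,100,320)),(.85,(460,180,290)),(1,T[0])):
    kk=ik(np.array(pp),R.from_rotvec(rv*f)*r,k); k=kk.x; print(f,kk.cost.round(4),k)
E
```

```text
[np.float64(38.99135674287512), np.float64(22.065596656437528), np.float64(6.186278050468701), np.float64(6.38531674956004), np.float64(7.2310668530607485), np.float64(2.031444528104821), np.float64(2.031444528104821), np.float64(5.444702781778934), np.float64(5.848332262102357), np.float64(7.9796392434167105)]
[480.   257.34 209.55] [ 0.    0.87 -0.5 ]
travel cm [-1.79 48.47 -8.52] turn [ 61.39  53.97 -18.06] mag 83.7174809540552
0.15 0.0 [-0.65 -0.09  1.76  0.5   1.25 -1.38]
0.35 0.0 [-0.55 -0.07  1.72  0.52  1.44 -1.09]
0.5 0.0 [-0.46 -0.05  1.72  0.59  1.52 -0.89]
0.7 0.0 [-0.31  0.05  1.74  0.73  1.52 -0.66]
0.85 0.0 [-0.2   0.17  1.76  0.89  1.45 -0.54]
1 0.0 [-0.09  0.39  1.79  1.09  1.35 -0.57]
```

```bash
python3 -m inch '{"grip":[-1,-1,-1,-1,-1,-1,-1,-1,-1],"travel":[[-1,1,2],[-2,3,4],[-3,6,4.5],[-4,10,4.5],[-5,14,4.5],[-6,18,4.5],[-6.8,21,4.5],[-6.8,22.8,4.5],[-6.8,22.8,4.5]],"turn":[[2,2,-1],[6,5,-2],[10,9,-3],[15,13,-4.5],[20,17,-6],[24,21,-7],[28,25,-8],[30.7,27,-9],[30.7,27,-9]]}' 58
python3 - <<'E'
from hangp import *
log(); print(s["joints"]); T=hp([480,253,288]); delta(*T,False)
p,d=manip.camera("top"); cv2.imwrite("pics/top9.png",p[:,:,::-1])
p,d=manip.camera("side"); cv2.imwrite("pics/side9.png",p[:,:,::-1])
E
```

```text
clock: 14.18
eef_pos: [429.9, 1.2, 339.2]
eef_rot: [2.704, -0.404, 2.046]
wrist_force: [0.6, -0.7, -3.1]
finger_gap: 9.7
[-0.45 -0.11  1.77  0.59  1.53 -0.87]
travel cm [  5.01  25.62 -12.97] turn [30.66 26.99 -9.14] mag 41.85074617713702
```

View pics/top9.png

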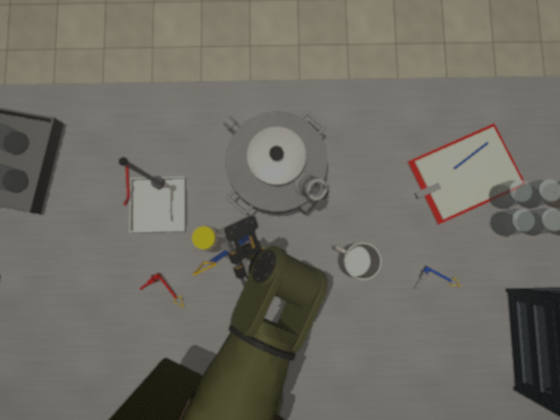

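View pics/side9.png

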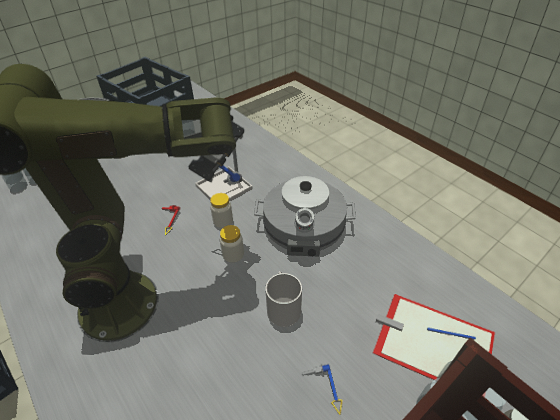

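```bash
python3 -m inch '{"grip":[-1,-1,-1,-1,-1,-1,-1,-1,-1],"travel":[[0.3,3,0],[0.6,7,-1],[1,11,-2],[1.5,15,-4],[2.5,19,-6.5],[3.5,22.5,-9],[4.5,25,-11.5],[5,25.6,-13],[5,25.6,-13]],"turn":[[3,3,-1],[7,6,-2],[12,10,-3.5],[17,14,-5],[22,18.5,-6.5],[26,23,-8],[29,26,-9],[30.7,27,-9.1],[30.7,27,-9.1]]}' 58
python3 - <<'E'
from hangp import *
log(); print(s["joints"],s["wrist_force"]); T=hp([480,253,288]); delta(*T,False)
p,d=manip.camera("top"); cv2.imwrite("pics/top10c.png",cv2.resize(p[140:260,90:230,::-1],None,fx=5,fy=5)); np.save("pics/top10.npy",d); cv2.imwrite("pics/top10.png",p[:,:,::-1])
p,d=manip.camera("side"); cv2.imwrite("pics/side10c.png",cv2.resize(p[100:210,150:290,::-1],None,fx=5,fy=5)); np.save("pics/side10.npy",d); cv2.imwrite("pics/side10.png",p[:,:,::-1])
E
```

```text
clock: 15.4
eef_pos: [480.0, 255.9, 208.1]
eef_rot: [-3.14, -1.045, 1.569]
wrist_force: [-0.4, -0.6, -2.3]
finger_gap: 9.6
[-0.03  0.31  1.85  1.11  1.31 -0.53] [-0.41 -0.64 -2.33]
travel cm [-0.    0.14  0.15] turn [ 0.1  -0.06  0.01] mag 0.11387733546425073
```

View pics/top10c.png

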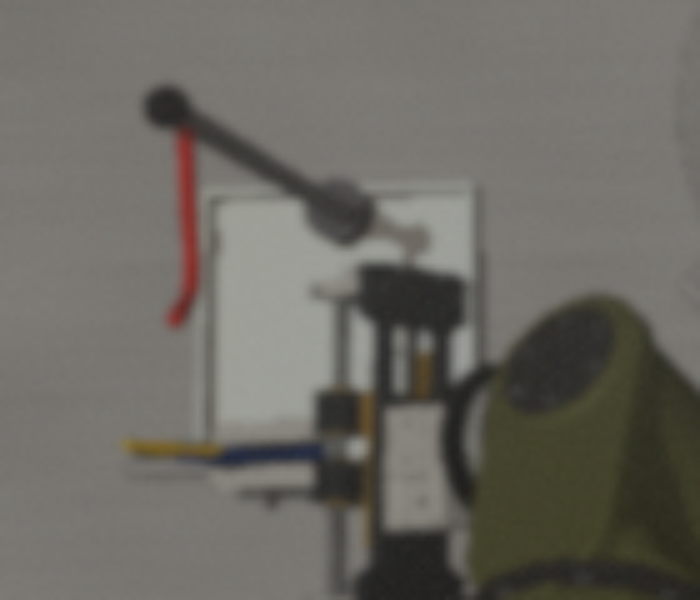

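View pics/side10c.png

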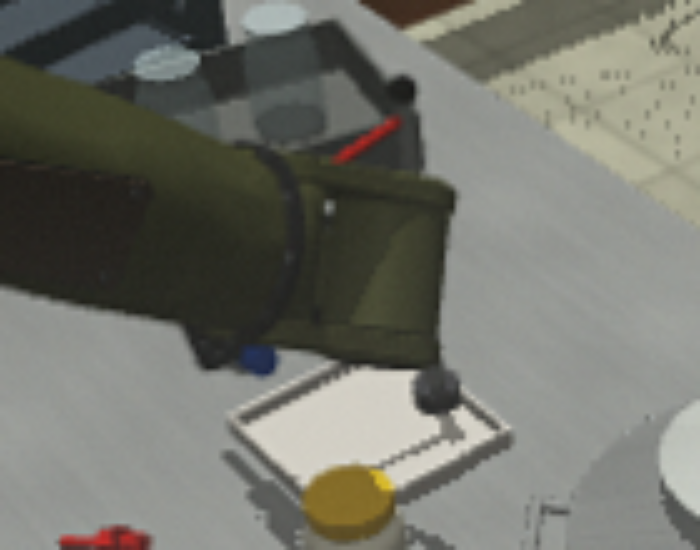

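```bash
cat > ov.py <<'E'
from hangp import *
import sys
def overlay(n,img,x0,y0,s,out):
    p,r,_=tcp(); P=r*Rg.inv(); o=p-P.apply([0,65.5,8.1])
    def q(k,w=False):
        v=proj(n,(np.array(k) if w else P.apply(k)+o))[0]; return tuple(int(round(t)) for t in (v-[x0,y0]+.5)*s)
    a=img
    for k in((0,0,32),(0,128,26),(0,142,26),(0,180.5,26),(0,0,-86)): cv2.circle(a,q(k),3,(255,0,255),-1)
    for k in((570,253,270),(543,252.5,288),(645,254,304)): cv2.circle(a,q(k,True),3,(0,255,0),-1)
    cv2.imwrite(out,a)
    print([P.apply(k)+o for k in ((0,142,26),(0,178,26))])
E
python3 - <<'E'
from ov import *
overlay("top",cv2.imread("pics/top10c.png"),90,140,5,"pics/o10.png")
E
```

```text
[array([480.18, 251.52, 288.44]), array([480.1 , 257.83, 323.89])]
```

View pics/o10.png

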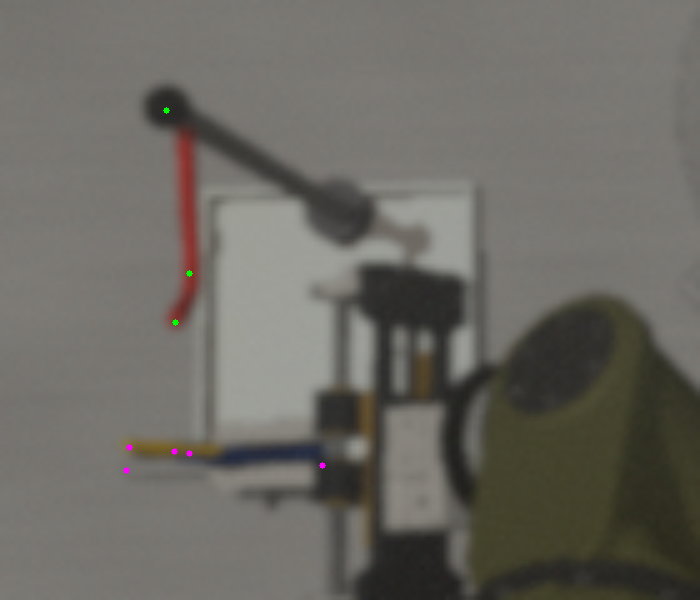

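```bash
python3 -m inch '{"grip":[-1,-1,-1,-1,-1],"travel":[[1,0.1,-0.1],[2.5,0.1,-0.2],[4,0.1,-0.3],[5,0.1,-0.3],[5,0.1,-0.3]],"turn":[[0,0,0],[0,0,0],[0,0,0],[0,0,0],[0,0,0]]}' 58
python3 - <<'E'
from ov import *
print(s["wrist_force"])
p,d=manip.camera("top"); im=cv2.resize(p[140:240,90:190,::-1],None,fx=6,fy=6); overlay("top",im,90,140,6,"pics/o11.png")
p,d=manip.camera("side"); im=cv2.resize(p[90:190,170:290,::-1],None,fx=6,fy=6); overlay("side",im,170,90,6,"pics/o11s.png")
E
```

```text
clock: 16.12
eef_pos: [530.9, 256.6, 207.3]
eef_rot: [3.135, -1.045, 1.576]
wrist_force: [-0.4, -0.3, -3.2]
finger_gap: 9.5
[-0.35 -0.26 -3.17]
[array([530.17, 252.44, 285.57]), array([530.08, 258.76, 321.01])]
[array([529.98, 252.46, 285.55]), array([529.9 , 258.78, 320.99])]
```

View pics/o11.png

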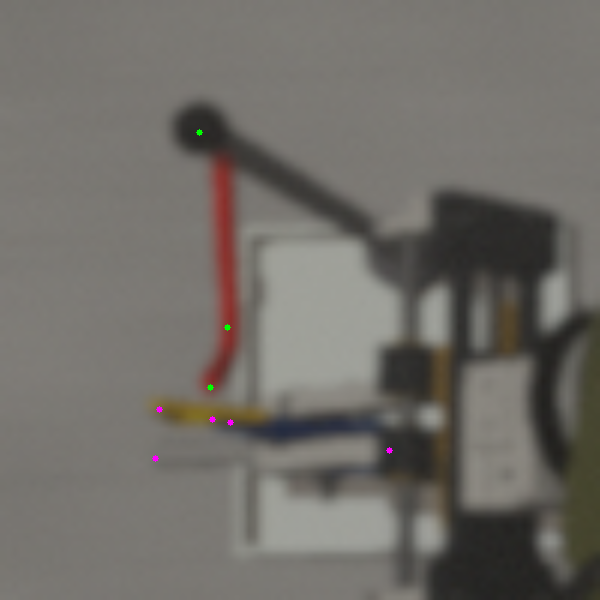

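View pics/o11s.png

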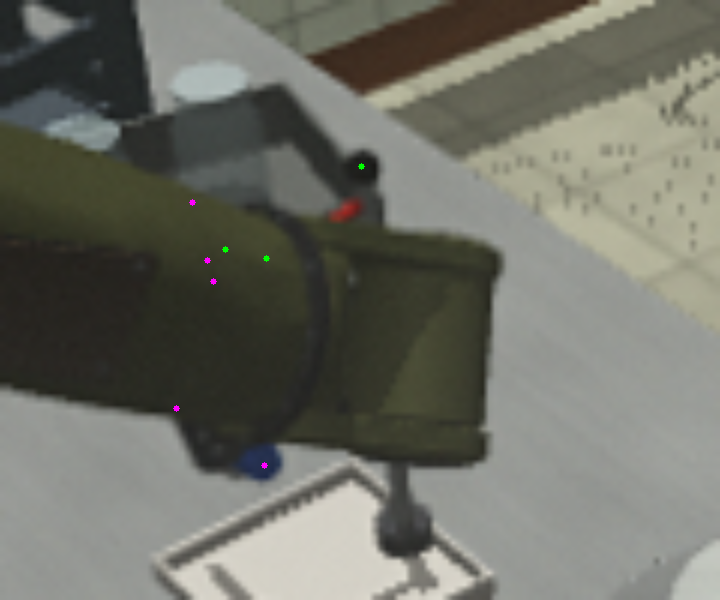

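```bash
python3 -m inch '{"grip":[-1,-1,-1,-1,-1,-1,-1],"travel":[[0.7,0,0],[1.4,0,-0.1],[2,0,-0.6],[2.6,0,-1.2],[3.3,0.05,-1.9],[4,0.05,-2.6],[4,0.05,-2.7]],"turn":[[0,0,0],[0,0,0],[0,0,0],[0,0,0],[0,0,0],[0,0,0],[0,0,0]]}' 58
python3 - <<'E'
from ov import *
print(s["wrist_force"],s["moment"])
p,d=manip.camera("top"); im=cv2.resize(p[140:240,90:190,::-1],None,fx=6,fy=6); overlay("top",im,90,140,6,"pics/o12.png")
E
```

```text
clock: 17.1
eef_pos: [570.4, 257.2, 179.3]
eef_rot: [3.139, -1.045, 1.573]
wrist_force: [-0.2, 0.3, -3.3]
finger_gap: 9.4
[-0.25  0.28 -3.32] [-0.94  0.04 -0.03]
[array([570.05, 252.96, 257.99]), array([570.  , 259.28, 293.43])]
```

View pics/o12.png

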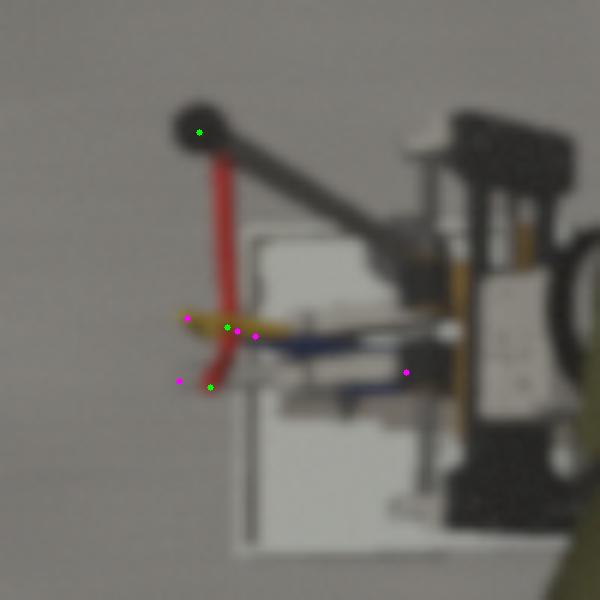

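```bash
python3 -m inch '{"grip":[-1,-1,-1,-1,-1],"travel":[[0,-0.1,-0.4],[0,-0.2,-0.8],[0,-0.3,-1.2],[0,-0.35,-1.4],[0,-0.35,-1.4]],"turn":[[0,0,0],[0,0,0],[0,0,0],[0,0,0],[0,0,0]]}' 58
python3 - <<'E'
from ov import *
print(s["wrist_force"],s["moment"]); delta(*hp([570,252-6,240]),False)
E
```

```text
clock: 17.77
eef_pos: [570.6, 253.5, 166.4]
eef_rot: [3.136, -1.047, 1.575]
wrist_force: [-1.0, -3.3, 5.1]
finger_gap: 9.5
[-1.02 -3.26  5.07] [0.54 0.04 0.  ]
travel cm [-0.06 -0.32 -0.49] turn [0.04 0.17 0.06] mag 0.18100036640540262
```

```bash
python3 -m inch '{"grip":[-1,-1,-1],"travel":[[0,-0.2,0],[0,-0.3,0],[0,-0.3,0]],"turn":[[0,0,0],[0,0,0],[0,0,0]]}' 58
python3 - <<'E'
from ov import *
print(s["wrist_force"],s["moment"]); delta(*hp([570,252-6,240]),False)
E
```

```text
clock: 18.15
eef_pos: [570.7, 250.8, 166.9]
eef_rot: [3.134, -1.047, 1.576]
wrist_force: [0.1, 3.3, 5.2]
finger_gap: 9.1
[0.1  3.28 5.23] [ 0.52  0.04 -0.03]
travel cm [-0.07 -0.04 -0.54] turn [-0.    0.2   0.03] mag 0.20715650402734995
```

```bash
python3 -m inch '{"grip":[-1,-1,-1],"travel":[[0,0.15,0.05],[0,0.15,0.05],[0,0.15,0.05]],"turn":[[0,0,0],[0,0,0],[0,0,0]]}' 20
python3 - <<'E'
from ov import *
print(s["wrist_force"],s["moment"])
p,d=manip.camera("top"); im=cv2.resize(p[140:240,90:190,::-1],None,fx=6,fy=6); overlay("top",im,90,140,6,"pics/o13.png")
E
```

```text
clock: 18.52
eef_pos: [570.5, 252.1, 166.9]
eef_rot: [3.136, -1.047, 1.575]
wrist_force: [0.1, -2.7, -3.3]
finger_gap: 9.9
[ 0.09 -2.66 -3.31] [-1.01  0.04 -0.07]
[array([570.32, 247.84, 245.42]), array([570.22, 254.11, 280.87])]
```

View pics/o13.png

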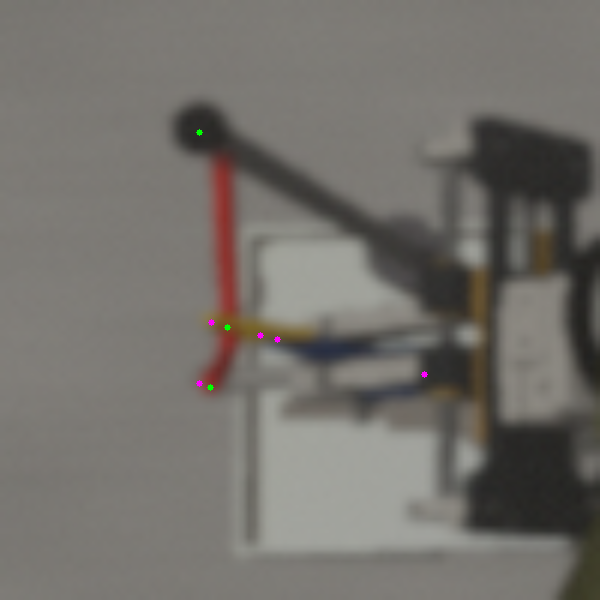

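```bash
python3 -m inch '{"grip":[-1,-1,-0.7,-0.6,-0.5,-0.4,-0.4,-0.4],"travel":[[0,-0.05,-0.05],[0,-0.05,-0.05],[0,-0.05,-0.05],[0,-0.05,-0.05],[0,-0.05,-0.05],[0,-0.05,-0.05],[0,-0.05,-0.05],[0,-0.05,-0.05]],"turn":[[0,0,0],[0,0,0],[0,0,0],[0,0,0],[0,0,0],[0,0,0],[0,0,0],[0,0,0]]}' 20
python3 - <<'E'
from ov import *
print(s["wrist_force"],s["moment"])
p,d=manip.camera("top"); im=cv2.resize(p[140:240,90:190,::-1],None,fx=6,fy=6); overlay("top",im,90,140,6,"pics/o14.png")
p,d=manip.camera("side"); im=cv2.resize(p[90:190,170:290,::-1],None,fx=6,fy=6); overlay("side",im,170,90,6,"pics/o14s.png")
E
```

```text
clock: 19.58
eef_pos: [570.6, 251.6, 166.4]
eef_rot: [3.136, -1.047, 1.575]
wrist_force: [0.4, 1.3, 0.2]
finger_gap: 28.3
[0.44 1.27 0.2 ] [-0.44  0.07 -0.02]
[array([570.32, 247.33, 244.86]), array([570.22, 253.6 , 280.31])]
[array([570.33, 247.32, 244.89]), array([570.23, 253.59, 280.34])]
```

View pics/o14.png

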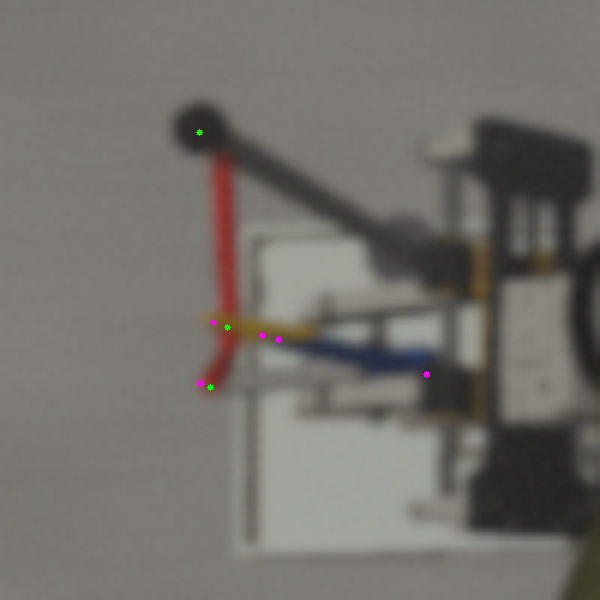

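View pics/o14s.png

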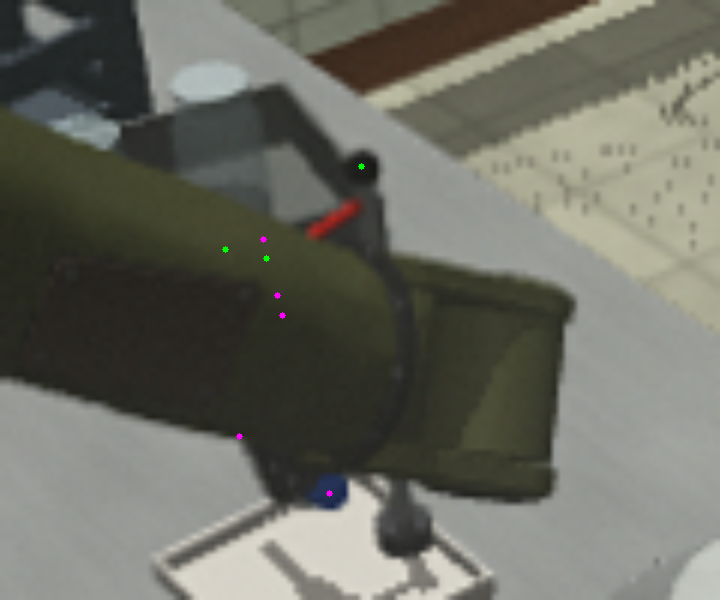

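```bash
python3 -m inch '{"grip":[-0.2,0,0,0,0,0,0,0],"travel":[[0,0,0],[0,0,0],[0,0,0],[0,-0.4,0.25],[0,-1.2,0.7],[0,-2.2,1.3],[0,-3.5,2],[0,-3.5,2]],"turn":[[0,0,0],[0,0,0],[0,0,0],[0,0,0],[0,0,0],[0,0,0],[0,0,0],[0,0,0]]}' 20
python3 - <<'E'
from ov import *
print(s["wrist_force"],s["moment"])
p,d=manip.camera("top"); im=cv2.resize(p[140:240,90:190,::-1],None,fx=6,fy=6); cv2.imwrite("pics/o15.png",im)
E
```

```text
clock: 20.68
eef_pos: [571.1, 215.5, 187.2]
eef_rot: [3.133, -1.047, 1.576]
wrist_force: [0.4, 0.8, -0.4]
finger_gap: 46.8
[ 0.35  0.85 -0.44] [-0.37  0.08 -0.  ]
```

View pics/o15.png

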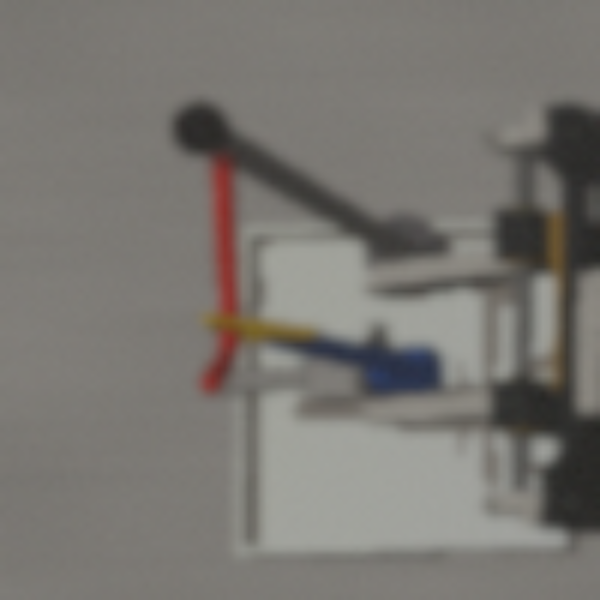

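```bash
python3 -m inch '{"grip":[0,0,0,0,0,0,0,0],"travel":[[0,-1.5,0.9],[0,-3.5,2],[-0.5,-6,3.5],[-2,-9,6],[-4,-12,9],[-7,-14,12],[-10,-16,14],[-10,-16,14]],"turn":[[0,0,0],[0,0,0],[0,0,0],[0,0,0],[0,0,0],[0,0,0],[0,0,0],[0,0,0]]}' 20
python3 - <<'E'
from ov import *
print(s["wrist_force"],s["moment"])
for n in("top","side"):
    p,d=manip.camera(n); cv2.imwrite(f"pics/{n}16.png",p[:,:,::-1]);np.save(f"pics/{n}16.npy",d)
E
```

```text
clock: 21.72
eef_pos: [470.2, 54.6, 328.5]
eef_rot: [3.129, -1.045, 1.578]
wrist_force: [0.6, 0.7, -0.0]
finger_gap: 47.0
[ 0.57  0.66 -0.01] [-0.41  0.05 -0.04]
```

View pics/top16.png

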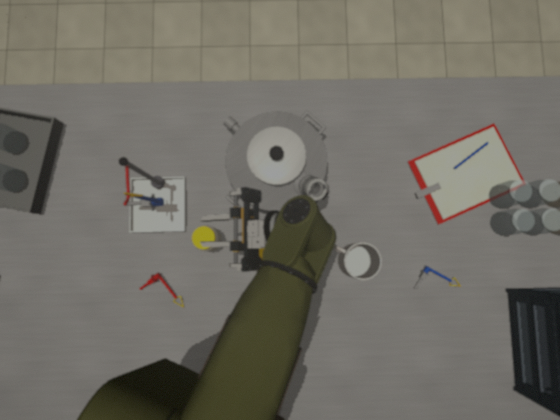

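View pics/side16.png

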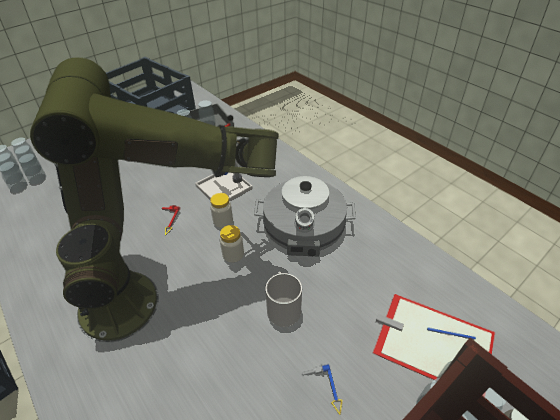

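```bash
python3 -m inch '{"grip":[0,0,0,0,0,0,0,0,0,0],"travel":[[-1,-3,1],[-2,-6,2],[-3,-10,3],[-4,-14,4],[-4,-18,4],[-4,-22,4],[-4,-26,4],[-4,-30,4],[-4,-33,4],[-4,-33,4]],"turn":[[0,0,0],[0,0,0],[-3,0,0],[-6,0,0],[-10,0,0],[-14,0,0],[-18,0,0],[-22,0,0],[-26,0,0],[-26,0,0]]}' 20
python3 - <<'E'
from ov import *
for n in("top","side"):
    p,d=manip.camera(n); cv2.imwrite(f"pics/{n}17.png",p[:,:,::-1]);np.save(f"pics/{n}17.npy",d)
    if n=="side": cv2.imwrite("pics/s17c.png",cv2.resize(p[100:250,190:350,::-1],None,fx=4,fy=4,interpolation=2))
E
```

```text
clock: 23.08
eef_pos: [431.7, -274.6, 365.9]
eef_rot: [3.137, -0.594, 1.573]
wrist_force: [-0.7, 0.3, -0.1]
finger_gap: 46.8
```

View pics/side17.png

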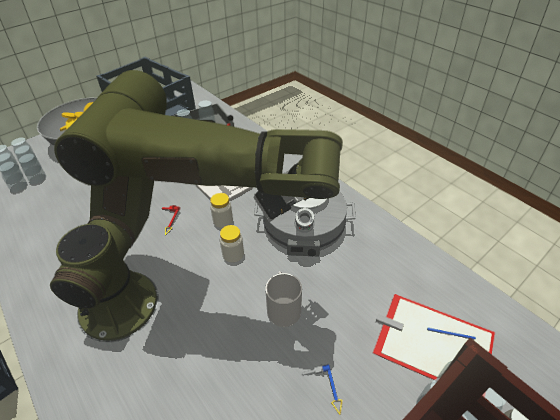

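View pics/s17c.png

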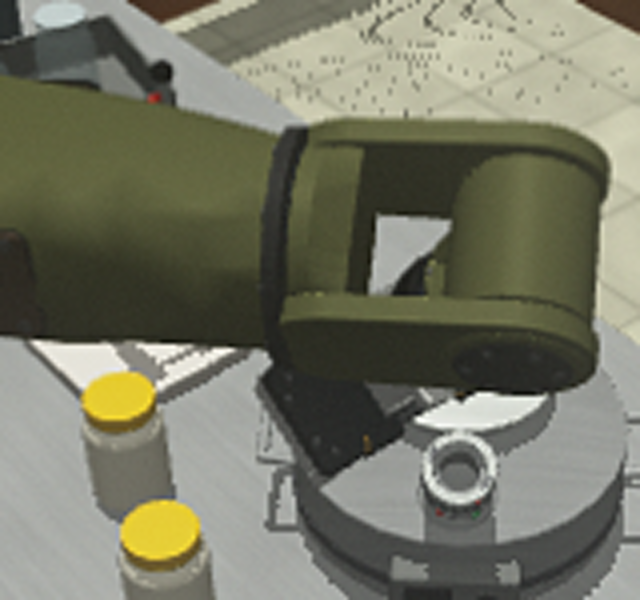

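```bash
python3 -m inch '{"grip":[0,0,0,0,0,0,0,0,0,0],"travel":[[-1,-3,0],[-3,-6,1],[-5,-9,2],[-8,-12,2],[-11,-15,2],[-14,-17,2],[-16,-18,2],[-16,-18,2],[-16,-18,2],[-16,-18,2]],"turn":[[0,0,-6],[-4,0,-12],[-8,0,-18],[-12,0,-25],[-16,0,-32],[-20,0,-40],[-20,0,-46],[-20,0,-52],[-20,0,-60],[-20,0,-60]]}' 20
python3 - <<'E'
from ov import *
print(s["joints"])
for n in("top","side"):
    p,d=manip.camera(n); cv2.imwrite(f"pics/{n}18.png",p[:,:,::-1]);np.save(f"pics/{n}18.npy",d)
    if n=="side": cv2.imwrite("pics/s18c.png",cv2.resize(p[100:250,190:350,::-1],None,fx=4,fy=4,interpolation=2))
E
```

```text
clock: 24.42
eef_pos: [271.9, -452.1, 386.0]
eef_rot: [2.965, -0.301, 0.593]
wrist_force: [0.0, -0.1, -0.7]
finger_gap: 47.5
[-1.27  0.09  1.39  0.34  1.57 -0.25]
```

View pics/side18.png

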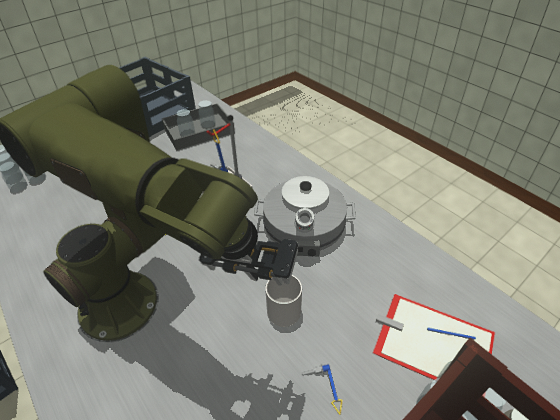

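View pics/s18c.png

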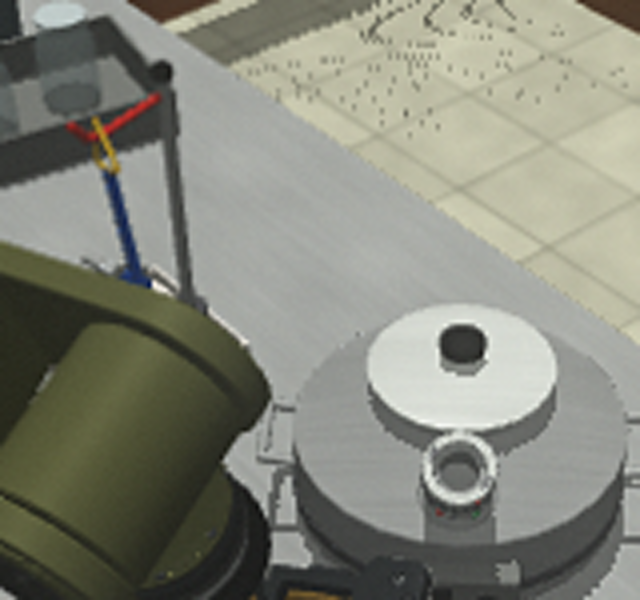

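View pics/top18.png

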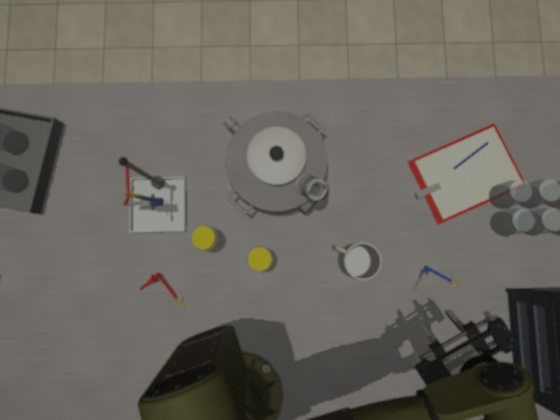

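```bash
python3 -m inch '{"grip":[0,0,0,0,0,0,0,0],"travel":[[0,0,0],[0,0,0],[0,0,0],[0,0,0],[0,0,0],[0,0,0],[0,0,0],[0,0,0]],"turn":[[0,0,0],[0,0,0],[0,0,0],[0,0,0],[0,0,0],[0,0,0],[0,0,0],[0,0,0]]}' 20
python3 - <<'E'
from h import *
p,d=manip.camera("side"); q=cv2.imread("pics/side18.png")[:,:,::-1]
a=p[112:182,200:250,::-1];b=q[112:182,200:250,::-1];c=p[195:245,285:335,::-1]
cv2.imwrite("pics/fin.png",np.hstack([cv2.resize(x,(260,364),interpolation=0) for x in(a,b)]+[cv2.resize(c,(270,364),interpolation=0)]))
print(np.abs(p[112:182,200:250].astype(int)-q[112:182,200:250]).max())
for n in("jar_a","jug"): print([( [int(v) for v in r["bbox"]],round(r["p"],2)) for r in manip.look_for("side",n)])
E
```

```text
clock: 25.52
eef_pos: [271.9, -452.7, 385.9]
eef_rot: [2.965, -0.301, 0.595]
wrist_force: [-0.1, -0.7, 0.4]
finger_gap: 46.9
23
[]
[([264, 277, 301, 325], 0.7)]
```

View pics/fin.png

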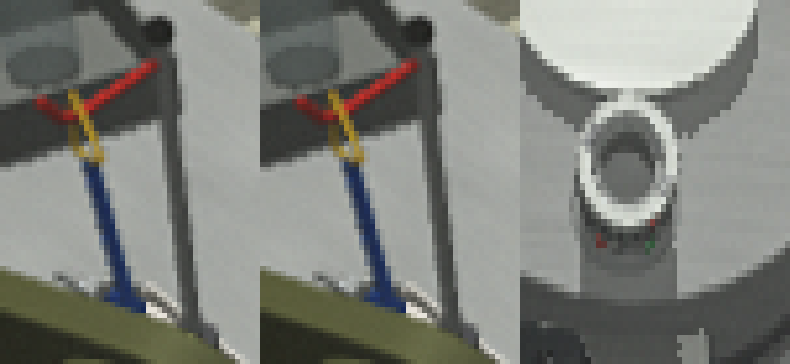

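The two left crops were taken about a second apart. In both, the loop hangs at the bottom of the hook (70,110) and the probe is still. In the right crop the collar's red mark sits over green (652,222 / 650,243). I now hand in.

```bash
python3 -c "
from cell import manip
print(manip.sign_off())"
```

```text
the job is handed in; nothing more can be done
None
```

The probe now hangs by its loop on the drip stand's hook and the collar is left open. I handed the job in at about 25.7 s of the 72 s.

- **Collar:** I pulled it back about 6–7 mm, turned it about 65° anticlockwise and let it drop into the open pocket. The last picture shows its red mark over the green one.
- **Probe:** I gripped it by the handle, drew it out along the neck and threaded the loop over the hook. I lowered it until the hook took the weight, then released it.
- **Last checks:**
  - Two side pictures about 1 s apart show the probe still, with the loop in the lowest part of the hook.
  - In the top picture the jars and jug are where they were at the start.
  - Wrist force was near zero, with the arm well away from the stand, jars and jug.
- **Checks that failed or were limited:**
  - The network missed the jars in the last side picture because the arm covered them.
  - The arm also hid the bottom of the probe from the side. The top picture showed it hanging over the tray.

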